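Clear the cradle and load the bottles for wrapping

TASK

First clear the leftover white product boxes out of the wrapper's cradle into the red returns tray. Then take every blue bottle out of the goods carton and lay it on its side in the cradle, one to a lane (any lane, cap pointing either way), resting in both saddles. Last of all push the green start lever fully over, leaving the jars standing in the carton and everything else on the table undisturbed.

Things in the scene. Friction and masses are not known exactly. Their poses are not given: they have to be found in the camera images.
- lane0 (a point): first of the fixed cradle's three parallel lanes (-80 mm along the cradle's x): the point 50 mm above the table where the axis of a bottle lying in it passes midway between its saddles. The lane runs along this y; z is up. Each lane is two orange V saddles, 16 mm long, 47 mm wide, 35 mm either side of this point, upper edges 35 mm above the table
- lane1 (a point): middle of the fixed cradle's three parallel lanes (0 mm along the cradle's x): the point 50 mm above the table where the axis of a bottle lying in it passes midway between its saddles. The lane runs along this y; z is up. The cradle's plate is 250 x 120 x 8 mm, aluminium
- lane2 (a point): third of the fixed cradle's three parallel lanes (80 mm along the cradle's x): the point 50 mm above the table where the axis of a bottle lying in it passes midway between its saddles. The lane runs along this y; z is up. 
- goods: fixed open cardboard carton, 320 (x) x 170 (y) x 60 mm high outside, walls and floor 5 mm; the bottles stand in it in a row along its x, with three small jars beside them. Origin at the centre of its underside
- returns: fixed shallow red returns tray, 190 (x) x 170 (y) x 25 mm high outside, walls and floor 5 mm. Origin at the centre of its underside
- bottle0: blue drinking bottle with a white cap (two or three are present), at first standing in the carton, 156 mm tall, 250 g: hexagonal black boot (54 mm across flats, lowest 22 mm), straight round body of 50 mm diameter from 22 to 140 mm up, round cap of 40 mm diameter above. Origin at the centre of the foot, z along the bottle from foot to cap
- bottle1: blue drinking bottle with a white cap (two or three are present), at first standing in the carton, 156 mm tall, 250 g: hexagonal black boot (54 mm across flats, lowest 22 mm), straight round body of 50 mm diameter from 22 to 140 mm up, round cap of 40 mm diameter above. Origin at the centre of the foot, z along the bottle from foot to cap
- bottle2: blue drinking bottle with a white cap (two or three are present), at first standing in the carton, 156 mm tall, 250 g: hexagonal black boot (54 mm across flats, lowest 22 mm), straight round body of 50 mm diameter from 22 to 140 mm up, round cap of 40 mm diameter above. Origin at the centre of the foot, z along the bottle from foot to cap
- bottle0_mid (a point): point on the axis of bottle0, 82 mm above its foot: the middle of its straight body, which belongs midway between the two saddles; axes as the bottle's
- bottle1_mid (a point): point on the axis of bottle1, 82 mm above its foot: the middle of its straight body, which belongs midway between the two saddles; axes as the bottle's
- bottle2_mid (a point): point on the axis of bottle2, 82 mm above its foot: the middle of its straight body, which belongs midway between the two saddles; axes as the bottle's
- leftover0: leftover product box, white with a red band, 50 (x) x 130 (y) x 40 (z) mm, 150 g, at first lying flat on the upper edges of the saddles, across the space of two lanes. Origin at the centre of its underside
- leftover1: leftover product box, white with a red band, 50 (x) x 130 (y) x 40 (z) mm, 150 g, at first lying flat on the upper edges of the saddles, across the space of two lanes. Origin at the centre of its underside
- start (a joint): green start lever, in rad: 0 as found, 1.0 fully over; it stays where it is left
- start_tip (a point): centre of the green ball (26 mm diameter) on the end of the start lever, 80 mm from its pivot on a 10 mm rod; the pivot is 22 mm above the table. At 0 the lever leans 0.5 rad from upright, away from the way it is to be pushed; at 1.0 it leans 0.5 rad beyond upright
- start_base: fixed yellow block of the start lever, 70 (x) x 50 (y) x 25 mm. Origin at the centre of its underside; the lever swings from the block's -x side over to its +x side, in its x-z plane
- jar0: small jar with a green lid, 44 mm diameter, 75 mm tall, standing in the goods carton; stays there. Origin at its foot
- jar1: small jar with a green lid, 44 mm diameter, 75 mm tall, standing in the goods carton; stays there. Origin at its foot
- jar2: small jar with a green lid, 44 mm diameter, 75 mm tall, standing in the goods carton; stays there. Origin at its foot
- amber: yellow bottle with a black cap, of the same shape and size as the blue ones, standing on the table; not part of the job. Origin at its foot
- label_roll: roll of white labels, 70 mm diameter, 30 mm high; not part of the job
- marker: marker pen, 120 mm long along its y, 12 mm thick; not part of the job
- tape_gun: red tape dispenser, 160 x 60 x 97 mm; not part of the job
- scanner: grey hand scanner on its foot, 140 mm tall; not part of the job

How it is judged:
By the outcome, as a careful person would: the job done as asked, in the order asked, and still so for the second after the job is handed in, with the robot touching nothing.
Of bottle0, bottle1, bottle2 only 2 to 3 are there at a start; the rules pass over those that are not, and their reading is None.
At some moment in a run one of leftover0, leftover1 may be knocked a few centimetres aside while the robot is not near it.
Once in a run the grip may slacken for a moment while it holds something.
It also fails if it takes over 210 s, if anything falls off the work surface, if the arm or the gripper's body presses on something with over 40 N, if the wrist force passes 120 N, or if a joint passes its speed limit or range.

ROBOT

A 7-joint arm with a two-finger parallel gripper is mounted at the origin on the work surface. World frame = base frame: x ahead of the robot, y to its left, z up, the work surface at z = 0. Lengths are in m, angles in rad, forces in N, time in s.
With the tool pointing down it reaches from about 0.425 to 0.925 m from the base axis. Payload 6.8 kg.
Tool frame: the origin (TCP) lies between the finger pads; the fingertips stand 22 mm ahead of it and the grasp point (between the pads) lies 3 mm ahead of it; z points along the fingers, y is the line along which they close (so a half turn about z gives the same grasp; the last joint's range is limited). The gripper opens to 85 mm and grips with 20 to 120 N. Pads are 22 mm wide; open, the fingers measure 114 mm over their backs; the gripper's body (76 mm by 85 mm) begins 54 mm behind the grasp point. The pads swing forward as they close: fully open they stand 13 mm farther back than shut.
Start: joints at [-1.399, 0.477, 0.022, 1.555, -0.011, 1.109, -0.083], TCP at [0.186, 0.649, 0.253] pointing down, gripper open.
Joint ranges: [-2.96, 2.96], [-0.34, 2.1], [-1.41, 1.46], [0.24, 2.44], [-1.37, 4.51], [0.17, 1.92], [-2.96, 2.96]. Speed limits (rad/s): [2.39, 2.39, 3.14, 3.14, 3.14, 3.14, 3.14].

INTERFACE

Orientations are given as a rotation vector (axis times angle).
In Python, from plant import env, cams, job, nets gives the robot as it stands.
- The arm moves only by the shell command python3 -m creep 'ROWS' [OPENING] [FORCE]. ROWS is JSON, a list of rows, each an object of numbers: "x", "y", "z": the shift along the tool's x, y, z as a fraction of full scale; "wx", "wy", "wz": the turn, a rotation vector about the tool's x, y, z as a fraction of full scale. In form: [{"x": .., "y": .., "z": .., "wx": .., "wy": .., "wz": ..}, ...]. A call has exactly 10 rows; each row is the pose to reach, as a shift and turn from the pose commanded when the call began, along the tool's axes at that moment; what a row does not reach only later rows make up. Full scale, the value 1, is 0.25 m for a shift and 60 degrees for a turn. A row lasts 1/10 s, in which the tool goes at most 50 mm and 8.59 degrees, less where a joint would pass 70% of its speed; a pose out of reach is approached as far as the arm can. A call with a number of a shift or a turn outside -1 to 1 is refused whole. A call with a gripper value outside its range is refused whole. OPENING is the opening, from -1 (shut) to 1 (fully open), set as the call begins (- or left out, the last holds). The fingers move at their own pace and stop on an object; FORCE is the grip in N (left out, the last holds). Time passes only in rows, so rows that repeat a pose let the fingers close, or fill a call up. It gives the time, the measured TCP pose, the force, the opening and the grip force at its end, in the units of the state.
- env.read_state(): the state, without advancing time (a new reading comes with each control period).
- cams.get_image(name): name is "scene" or "top"; returns a dict with "image" (384x512x3 uint8, red, green, blue), "mtx" (3x3 intrinsics, pixels), "R" (3x3) and "t" (3): a world point X has camera coordinates R X + t. Camera axes: x right, y down, z forward; pixel columns grow to the right and rows downward; lengths in m; the calibration is good to about 2 mm. A picture is of the moment at which its call begins. There is no depth.
- job.sign_off(): hands the job in; it is judged then, once.
Trained networks look in a picture, given as the dict that the camera call returned (one of the last four; its "shot" number tells which), for a name from the list of things; names that differ only in an ending like _2 or _b are one class to them, and where a whole thing is asked for, a point or a joint stands for the part that bears it (a point fixed in the world has none). Each returns a list of dicts, best first, with "confidence" (0 to 1); they miss things now and then, are a little off and sometimes report something else, mostly with a low value. They report only what shows in the picture. A call takes as long as a camera call.
- nets.trace(picture, label): "mask" (384x512 bool, what is visible of it).
- nets.spot_point(picture, label): "at" ([x, y, z] in m, in the coordinates of the camera as it stood for that picture, good to about 4 mm: a listed point, or the origin of a listed thing).
The state is a dict: "clock": time; "joint_pos": joint angles; "joint_velocities": joint speeds; "tau": joint torques, N m; "tool_pos": TCP position; "ee_rot": TCP orientation; "force": force on the tool from outside, world axes, zero at the start; "wrist_torque": the same for the moment, N m; "finger_gap": finger opening in m; "grasp_force": force on a finger pad.
Only numpy, scipy, OpenCV 4.12 (cv2) and the standard library are available. Lean on these libraries where they do the work, as an engineer would, in place of code of your own. Each camera call takes 0.05 s, during which the arm holds its last target. There are 200 camera calls.

## Working session

There is one attempt and no reset: what is moved stays moved. The work goes in short steps, Python scripts to look and compute and a shell command to move; the robot and the scene stay as the last step left them, time stands still between calls to the robot, and variables do not carry over. Pictures are saved under pics/ and viewed, at most 17 in all, crops included, and the job is handed in when it is done.

```bash
ls; mkdir -p pics
python3 - <<'E'
from plant import env,cams
import cv2
s=env.read_state(); print(s)
for n in("scene","top"):
    p=cams.get_image(n); cv2.imwrite(f"pics/{n}0.png",p["image"][:,:,::-1]); print(n,p["mtx"],p["R"],p["t"],p.keys())
E
```

```text
pics
{'clock': 0.0, 'joint_pos': array([-1.39907971,  0.47781041,  0.02230923,  1.55642684, -0.01150055,
        1.10927937, -0.08309947]), 'joint_velocities': array([ 0.001185  ,  0.00018075, -0.00036236,  0.00232509,  0.00027017,
       -0.000226  , -0.00022765]), 'tau': array([-1.58510793e-04, -5.96447110e+01,  1.60810445e+00, -2.81196070e+01,
        1.24439568e-02,  9.25263186e-03, -3.09473978e-05]), 'tool_pos': array([0.18626514, 0.64823467, 0.25232855]), 'ee_rot': array([-4.38007206e-01, -3.11077426e+00,  2.81389651e-03]), 'force': array([-0.59974724, -0.05467966, -0.87814293]), 'wrist_torque': array([-0.00115581,  0.03397703, -0.00815161]), 'grasp_force': 0.0, 'finger_gap': 0.0853006710654764}
scene [[363.19853612   0.         257.87450374]
 [  0.         363.19853612 189.17275751]
 [  0.           0.           1.        ]] [[-0.84852012  0.52903912 -0.01145495]
 [ 0.30768954  0.47565704 -0.8240616 ]
 [-0.4305122  -0.70275741 -0.56638438]] [ 0.47138704 -0.07263914  1.61278287] dict_keys(['image', 'mtx', 'R', 't', 'shot'])
top [[424.43846102   0.         244.04955997]
 [  0.         424.43846102 183.31343166]
 [  0.           0.           1.        ]] [[ 0.074311   -0.99722409  0.00468942]
 [-0.96805675 -0.07326511 -0.23978815]
 [ 0.23946609  0.01327928 -0.97081391]] [-0.04067558  0.57483444  1.18962092] dict_keys(['image', 'mtx', 'R', 't', 'shot'])
```

View pics/scene0.png

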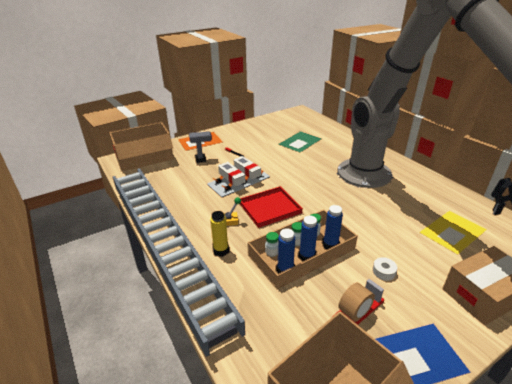

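View pics/top0.png

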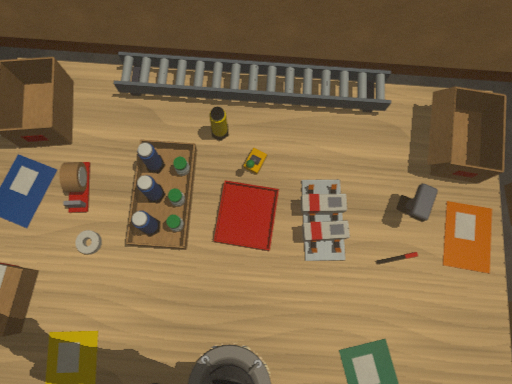

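```bash
cat > h.py <<'E'
from plant import env,cams,nets
import numpy as np, cv2
from scipy.spatial.transform import Rotation as Ro
np.set_printoptions(precision=4,suppress=True)
def spots(labels,cam,p=None,minc=0.2):
    p=p or cams.get_image(cam); out={}
    for l in labels:
        out[l]=[(round(float(d["confidence"]),2),p["R"].T@(np.array(d["at"])-p["t"])) for d in nets.spot_point(p,l) if d["confidence"]>minc]
    return out
def proj(p,X): 
    c=p["R"]@np.array(X)+p["t"]; u=p["mtx"]@c; return u[:2]/u[2]
def ray(p,uv):
    d=p["R"].T@np.linalg.solve(p["mtx"],[uv[0],uv[1],1]); return -p["R"].T@p["t"],d
def tri(ps,uvs):
    A=np.zeros((3,3));b=np.zeros(3)
    for p,uv in zip(ps,uvs):
        o,d=ray(p,uv); d/=np.linalg.norm(d); M=np.eye(3)-np.outer(d,d); A+=M;b+=M@o
    return np.linalg.solve(A,b)
E
python3 - <<'E'
from h import *
L="lane0 lane1 lane2 goods returns bottle0 bottle0_mid leftover0 start_tip start_base jar0 amber label_roll marker tape_gun scanner".split()
for c in("scene","top"):
    print(c)
    for k,v in spots(L,c).items():
        print(k,*[f"{a} {b}" for a,b in v],sep=" | ")
E
```

```text
scene
lane0 | 0.92 [ 0.4195 -0.2585  0.0439] | 0.89 [ 0.5763 -0.2432  0.0503] | 0.74 [ 0.5003 -0.2473  0.0524]
lane1 | 0.92 [ 0.4195 -0.2585  0.0439] | 0.89 [ 0.5763 -0.2432  0.0503] | 0.74 [ 0.5003 -0.2473  0.0524]
lane2 | 0.92 [ 0.4195 -0.2585  0.0439] | 0.89 [ 0.5763 -0.2432  0.0503] | 0.74 [ 0.5003 -0.2473  0.0524]
goods | 0.96 [0.5347 0.2454 0.0022]
returns | 0.61 [ 0.4926 -0.0133  0.0003] | 0.5 [0.4369 0.2734 0.0877] | 0.33 [0.535  0.243  0.0019]
bottle0 | 0.61 [0.5426 0.2702 0.0041] | 0.58 [0.6273 0.2798 0.008 ] | 0.33 [ 0.504  -0.2489  0.0495]
bottle0_mid | 0.66 [0.4376 0.2704 0.088 ] | 0.31 [ 0.6324 -0.0171  0.094 ]
leftover0 | 0.82 [ 0.4571 -0.2511  0.0393] | 0.8 [ 0.5379 -0.242   0.0365] | 0.56 [ 0.5788 -0.241   0.0509]
start_tip | 0.6 [0.6234 0.197  0.0048] | 0.59 [ 0.6314 -0.013   0.0913] | 0.29 [ 0.5645 -0.51    0.0015]
start_base | 0.62 [0.6321 0.2859 0.0882] | 0.49 [ 0.6677 -0.0277 -0.0001]
jar0 | 0.87 [0.6243 0.1959 0.0039] | 0.73 [0.5222 0.1996 0.0048] | 0.62 [0.4462 0.1955 0.002 ]
amber | 0.73 [ 0.7584  0.0914 -0.0001]
label_roll | 0.62 [0.3791 0.4559 0.0042] | 0.5
[... 650 characters left out ...]
1  0.2746 0.0061] | 0.85 [0.4385 0.2785 0.0023] | 0.71 [0.6328 0.2883 0.0073]
bottle0_mid | 0.88 [0.4333 0.2715 0.0879]
leftover0 | 0.96 [ 0.5423 -0.2395  0.0316] | 0.79 [ 0.457  -0.2429  0.0358]
start_tip | 0.37 [ 0.6317 -0.0073  0.0927] | 0.37 [0.4439 0.1996 0.003 ]
start_base | 0.88 [ 0.6706 -0.0223 -0.0002]
jar0 | 0.78 [0.5293 0.1993 0.0057] | 0.66 [0.4448 0.1987 0.0039] | 0.61 [0.6238 0.198  0.0061]
amber | 0.64 [0.7619 0.0942 0.0025] | 0.36 [0.6317 0.2919 0.006 ]
label_roll | 0.57 [0.3787 0.4567 0.0018]
marker | 0.45 [ 0.3974 -0.4679  0.0023] | 0.37 [ 0.5416 -0.237   0.0339]
tape_gun | 0.64 [0.5402 0.513  0.0014]
scanner | 0.84 [ 0.5597 -0.514  -0.0053] | 0.71 [ 0.4937 -0.0093  0.0012]
```

The top view shows three blue bottles at about (150,155), (150,188), (145,222), with the jars to their right. The red tray is at (246,216), and the two white boxes are on the cradle at (323,203) and (325,231). The lever is at (255,160) and the amber bottle at (219,123). Next I measure the yaws.

```bash
cat >> h.py <<'E'
def rects(label,z,cam="top",p=None,n=3):
    p=p or cams.get_image(cam); out=[]
    for d in nets.trace(p,label)[:n]:
        v,u=np.nonzero(d["mask"])
        o=-p["R"].T@p["t"]; D=p["R"].T@np.linalg.solve(p["mtx"],np.stack([u,v,np.ones(len(u))]).astype(float))
        X=o[:,None]+D*((z-o[2])/D[2]); (c,s,a)=cv2.minAreaRect((X[:2].T*1000).astype(np.float32))
        out.append((round(float(d["confidence"]),2),np.array(c)/1000,np.array(s),a))
    return out
def tgt(xyz,R1,s=None):
    "shift/turn fractions from present pose to TCP xyz, R1 matrix"
    s=s or env.read_state(); R0=Ro.from_rotvec(s["ee_rot"])
    dp=R0.inv().apply(np.array(xyz)-s["tool_pos"])/0.25
    w=(R0.inv()*Ro.from_matrix(R1)).as_rotvec()/np.radians(60)
    print("shift",dp.round(3),"turn",w.round(3)); return dp,w
def Rdown(ydir):
    "tool down with closing axis along ydir angle (deg, world)"
    a=np.radians(ydir); y=np.array([np.cos(a),np.sin(a),0]); z=np.array([0,0,-1.]); return np.stack([np.cross(y,z),y,z],1)
def best_down(xyz,ydir):
    s=env.read_state(); R0=Ro.from_rotvec(s["ee_rot"]).as_matrix()
    R=min((Rdown(ydir),Rdown(ydir+180)),key=lambda R:np.linalg.norm(R-R0)); return tgt(xyz,R,s)
E
python3 - <<'E'
from h import *
for l,z in (("leftover0",.075),("returns",.025),("goods",.06),("start_base",.025)):
    print(l,*rects(l,z),sep="\n  ")
E
```

```text
leftover0
  (0.8, array([ 0.4543, -0.2433]), array([ 55.1386, 137.663 ]), 7.28584098815918)
  (0.68, array([ 0.5351, -0.2345]), array([ 56.6305, 135.101 ]), 4.309082984924316)
returns
  (0.75, array([ 0.4899, -0.0128]), array([168.1261, 190.4903]), 83.90352630615234)
  (0.65, array([ 0.6632, -0.027 ]), array([54.7155, 76.8474]), 68.12330627441406)
  (0.42, array([0.6465, 0.2985]), array([110.8068,  53.8528]), 36.55793762207031)
goods
  (0.71, array([ 0.4873, -0.2361]), array([240.0315, 119.097 ]), 4.988443374633789)
  (0.64, array([0.5321, 0.2427]), array([323.7998, 179.4623]), 0.3419719636440277)
start_base
  (0.88, array([ 0.6611, -0.0273]), array([50.5978, 77.7319]), 70.64514923095703)
  (0.73, array([ 0.4625, -0.2538]), array([ 57.0069, 140.3491]), 6.553655624389648)
```

```bash
cat >> h.py <<'E'
def plan(wps):
    "wps: list of (xyz, R or None=keep); prints rows from pose to pose"
    s=env.read_state(); P=s["tool_pos"]; R0=Ro.from_rotvec(s["ee_rot"])
    for xyz,R1 in wps:
        R1=R0 if R1 is None else Ro.from_matrix(R1)
        dp=R0.inv().apply(np.array(xyz)-P)/.25; w=(R0.inv()*R1).as_rotvec()/np.radians(60)
        print(dict(zip(("x","y","z","wx","wy","wz"),[float(v) for v in np.r_[dp,w].round(3)])), "!!" if max(abs(np.r_[dp,w]))>1 else "")
        P=np.array(xyz);R0=R1
def log():
    s=env.read_state(); open("log.txt","a").write(repr([list(map(float,s[k])) for k in("joint_pos","tool_pos","ee_rot")])+"\n")
    print(s["clock"],s["joint_pos"],s["tool_pos"])
E
python3 - <<'E'
from h import *
log()
plan([((.30,.43,.25),Rdown(45)),((.42,.21,.25),Rdown(10)),((.50,-.03,.25),Rdown(5)),((.539,-.24,.20),Rdown(5)),((.539,-.24,.10),None)])
E
```

```text
2.2 [-1.3991  0.477   0.0224  1.5554 -0.0115  1.1093 -0.0831] [0.1864 0.6488 0.2533]
{'x': -0.678, 'y': -0.715, 'z': 0.013, 'wx': 0.0, 'wy': -0.0, 'wz': 0.483} 
{'x': -0.962, 'y': -0.283, 'z': 0.0, 'wx': 0.0, 'wy': 0.0, 'wz': 0.583} 
{'x': -1.001, 'y': 0.148, 'z': 0.0, 'wx': 0.0, 'wy': 0.0, 'wz': 0.083} !!
{'x': -0.85, 'y': 0.082, 'z': 0.2, 'wx': 0.0, 'wy': 0.0, 'wz': 0.0} 
{'x': 0.0, 'y': 0.0, 'z': 0.4, 'wx': 0.0, 'wy': 0.0, 'wz': 0.0}
```

```bash
python3 -m creep '[{"x":-0.2,"y":-0.2,"wz":0.1},{"x":-0.4,"y":-0.4,"wz":0.2},{"x":-0.6,"y":-0.6,"wz":0.35},{"x":-0.68,"y":-0.715,"wz":0.48},{"x":-0.68,"y":-0.715,"wz":0.48},{"x":-0.68,"y":-0.715,"wz":0.48},{"x":-0.68,"y":-0.715,"wz":0.48},{"x":-0.68,"y":-0.715,"wz":0.48},{"x":-0.68,"y":-0.715,"wz":0.48},{"x":-0.68,"y":-0.715,"wz":0.48}]' 0.5 40
python3 -c "from h import *; log()"
python3 -m creep '[{"x":-0.2,"y":-0.05,"wz":0.1},{"x":-0.4,"y":-0.1,"wz":0.2},{"x":-0.6,"y":-0.17,"wz":0.3},{"x":-0.8,"y":-0.22,"wz":0.45},{"x":-0.96,"y":-0.28,"wz":0.58},{"x":-0.96,"y":-0.28,"wz":0.58},{"x":-0.96,"y":-0.28,"wz":0.58},{"x":-0.96,"y":-0.28,"wz":0.58},{"x":-0.96,"y":-0.28,"wz":0.58},{"x":-0.96,"y":-0.28,"wz":0.58}]'
python3 -c "from h import *; log()"
python3 -m creep '[{"x":-0.2,"y":0.03},{"x":-0.4,"y":0.06},{"x":-0.6,"y":0.09},{"x":-0.8,"y":0.12,"wz":0.08},{"x":-1,"y":0.15,"wz":0.08},{"x":-1,"y":0.15,"wz":0.08},{"x":-1,"y":0.15,"wz":0.08},{"x":-1,"y":0.15,"wz":0.08},{"x":-1,"y":0.15,"wz":0.08},{"x":-1,"y":0.15,"wz":0.08}]'
python3 - <<'E'
from h import *
log()
p=cams.get_image("top")
print(spots(["leftover0"],0,p)); print(*rects("leftover0",.075,p=p),sep="\n")
print(spots(["leftover0"],"scene"))
plan([((.539,-.24,.20),Rdown(5)),((.539,-.24,.10),None)])
E
```

```text
2.2 [-1.3991  0.477   0.0224  1.5554 -0.0115  1.1093 -0.0831] [0.1864 0.6488 0.2533]
2.2 [-1.3991  0.477   0.0224  1.5554 -0.0115  1.1093 -0.0831] [0.1864 0.6488 0.2533]
2.2 [-1.3991  0.477   0.0224  1.5554 -0.0115  1.1093 -0.0831] [0.1864 0.6488 0.2533]
{'leftover0': [(0.76, array([ 0.4556, -0.2439,  0.0376])), (0.7, array([ 0.5398, -0.2408,  0.0312])), (0.46, array([0.537 , 0.2752, 0.0047]))]}
(0.89, array([ 0.5351, -0.2343]), array([ 56.637 , 134.8477]), 4.3090949058532715)
(0.82, array([ 0.4536, -0.2425]), array([ 53.8617, 134.9644]), 8.009099006652832)
{'leftover0': [(0.84, array([ 0.5396, -0.2402,  0.0366])), (0.6, array([ 0.4572, -0.2503,  0.0371]))]}
{'x': -2.337, 'y': -3.027, 'z': 0.213, 'wx': 0.0, 'wy': -0.0, 'wz': 1.149} !!
{'x': 0.0, 'y': 0.0, 'z': 0.4, 'wx': 0.0, 'wy': 0.0, 'wz': 0.0} validation failed for argument at $[0]...
validation failed for argument at $[0]...
validation failed for argument at $[0]...
```

```bash
python3 -m creep '[{"x":-0.2,"y":-0.2,"z":0,"wx":0,"wy":0,"wz":0.1},{"x":-0.4,"y":-0.4,"z":0,"wx":0,"wy":0,"wz":0.2},{"x":-0.6,"y":-0.6,"z":0,"wx":0,"wy":0,"wz":0.35},{"x":-0.68,"y":-0.71,"z":0,"wx":0,"wy":0,"wz":0.48},{"x":-0.68,"y":-0.71,"z":0,"wx":0,"wy":0,"wz":0.48},{"x":-0.68,"y":-0.71,"z":0,"wx":0,"wy":0,"wz":0.48},{"x":-0.68,"y":-0.71,"z":0,"wx":0,"wy":0,"wz":0.48},{"x":-0.68,"y":-0.71,"z":0,"wx":0,"wy":0,"wz":0.48},{"x":-0.68,"y":-0.71,"z":0,"wx":0,"wy":0,"wz":0.48},{"x":-0.68,"y":-0.71,"z":0,"wx":0,"wy":0,"wz":0.48}]' 0.5 40
python3 -c "from h import *; log()"
python3 -m creep '[{"x":-0.2,"y":-0.05,"z":0,"wx":0,"wy":0,"wz":0.1},{"x":-0.4,"y":-0.1,"z":0,"wx":0,"wy":0,"wz":0.2},{"x":-0.6,"y":-0.17,"z":0,"wx":0,"wy":0,"wz":0.3},{"x":-0.8,"y":-0.22,"z":0,"wx":0,"wy":0,"wz":0.45},{"x":-0.96,"y":-0.28,"z":0,"wx":0,"wy":0,"wz":0.58},{"x":-0.96,"y":-0.28,"z":0,"wx":0,"wy":0,"wz":0.58},{"x":-0.96,"y":-0.28,"z":0,"wx":0,"wy":0,"wz":0.58},{"x":-0.96,"y":-0.28,"z":0,"wx":0,"wy":0,"wz":0.58},{"x":-0.96,"y":-0.28,"z":0,"wx":0,"wy":0,"wz":0.58},{"x":-0.96,"y":-0.28,"z":0,"wx":0,"wy":0,"wz":0.58}]'
python3 -c "from h import *; log()"
python3 -m creep '[{"x":-0.2,"y":0.03,"z":0,"wx":0,"wy":0,"wz":0},{"x":-0.4,"y":0.06,"z":0,"wx":0,"wy":0,"wz":0},{"x":-0.6,"y":0.09,"z":0,"wx":0,"wy":0,"wz":0},{"x":-0.8,"y":0.12,"z":0,"wx":0,"wy":0,"wz":0.08},{"x":-1,"y":0.15,"z":0,"wx":0,"wy":0,"wz":0.08},{"x":-1,"y":0.15,"z":0,"wx":0,"wy":0,"wz":0.08},{"x":-1,"y":0.15,"z":0,"wx":0,"wy":0,"wz":0.08},{"x":-1,"y":0.15,"z":0,"wx":0,"wy":0,"wz":0.08},{"x":-1,"y":0.15,"z":0,"wx":0,"wy":0,"wz":0.08},{"x":-1,"y":0.15,"z":0,"wx":0,"wy":0,"wz":0.08}]'
python3 - <<'E'
from h import *
log()
p=cams.get_image("top")
print(spots(["leftover0"],0,p)); print(*rects("leftover0",.075,p=p),sep="\n")
plan([((.539,-.24,.20),Rdown(5)),((.539,-.24,.10),None),((.539,-.24,.065),None)])
E
```

```text
clock: 3.45
tool_pos: [0.3, 0.4323, 0.2531]
ee_rot: [-1.195, -2.905, 0.0]
force: [0.1, 0.1, 0.4]
finger_gap: 0.064
grasp_force: 0.0
3.45 [-1.2326  0.2316  0.1763  1.9196 -0.0482  0.9945 -0.2442] [0.3    0.4323 0.2531]
clock: 4.45
tool_pos: [0.4211, 0.2136, 0.2532]
ee_rot: [-2.008, -2.416, 0.0]
force: [0.1, 0.5, -1.0]
finger_gap: 0.064
grasp_force: 0.0
4.45 [-0.9743  0.1384  0.4135  2.046  -0.0674  0.9699 -0.3423] [0.4211 0.2136 0.2532]
clock: 5.45
tool_pos: [0.5033, -0.0252, 0.2532]
ee_rot: [-2.107, -2.329, -0.0]
force: [0.5, 0.8, -0.2]
finger_gap: 0.0642
grasp_force: 0.0
5.45 [-0.5983  0.213   0.6117  1.9888 -0.147   0.9828  0.1847] [ 0.5033 -0.0252  0.2532]
{'leftover0': [(0.92, array([ 0.5411, -0.2367,  0.0316])), (0.69, array([ 0.4558, -0.2431,  0.038 ]))]}
(0.81, array([ 0.4532, -0.2413]), array([ 53.9263, 133.9754]), 6.804836273193359)
(0.7, array([ 0.535, -0.233]), array([ 56.6376, 135.7765]), 4.309082508087158)
{'x': -0.866, 'y': 0.057, 'z': 0.213, 'wx': -0.0, 'wy': -0.0, 'wz': 0.011} 
{'x': 0.0, 'y': 0.0, 'z': 0.4, 'wx': 0.0, 'wy': 0.0, 'wz': 0.0} 
{'x': 0.0, 'y': 0.0, 'z': 0.14, 'wx': 0.0, 'wy': 0.0, 'wz': 0.0}
```

```bash
python3 -m creep '[{"x":-0.15,"y":0.01,"z":0,"wx":0,"wy":0,"wz":0},{"x":-0.3,"y":0.02,"z":0,"wx":0,"wy":0,"wz":0},{"x":-0.45,"y":0.03,"z":0.05,"wx":0,"wy":0,"wz":0},{"x":-0.6,"y":0.04,"z":0.1,"wx":0,"wy":0,"wz":0},{"x":-0.75,"y":0.05,"z":0.2,"wx":0,"wy":0,"wz":0},{"x":-0.866,"y":0.057,"z":0.3,"wx":0,"wy":0,"wz":0.01},{"x":-0.866,"y":0.057,"z":0.4,"wx":0,"wy":0,"wz":0.01},{"x":-0.866,"y":0.057,"z":0.5,"wx":0,"wy":0,"wz":0.01},{"x":-0.866,"y":0.057,"z":0.5,"wx":0,"wy":0,"wz":0.01},{"x":-0.866,"y":0.057,"z":0.5,"wx":0,"wy":0,"wz":0.01}]'
python3 - <<'E'
from h import *
log()
plan([((.539,-.239,.065),Rdown(5))])
p=cams.get_image("scene"); cv2.imwrite("pics/a.png",cv2.resize(p["image"][120:260,170:350,::-1],None,fx=4,fy=4))
E
```

```text
clock: 6.6
tool_pos: [0.5388, -0.2407, 0.1285]
ee_rot: [-2.122, -2.316, 0.001]
force: [-0.5, -1.1, 0.6]
finger_gap: 0.0642
grasp_force: 0.0
6.6 [-0.1143  0.5467  0.5758  1.8994 -0.4004  0.8121  0.7627] [ 0.5388 -0.2407  0.1285]
{'x': 0.007, 'y': 0.002, 'z': 0.254, 'wx': -0.001, 'wy': -0.0, 'wz': -0.0}
```

View pics/a.png

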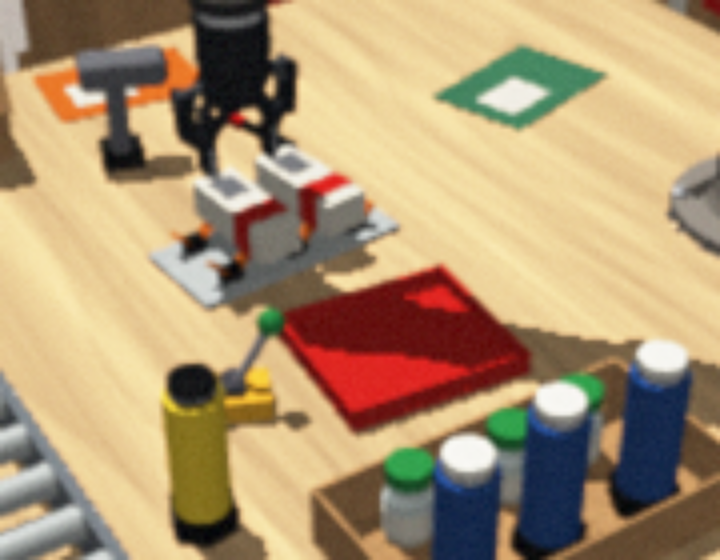

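The crop shows the open fingers straddling the outer box (around 245,200), with the second box behind it at (310,190). I go down and grip.

```bash
python3 -m creep '[{"x":0,"y":0,"z":0.06,"wx":0,"wy":0,"wz":0},{"x":0,"y":0,"z":0.12,"wx":0,"wy":0,"wz":0},{"x":0,"y":0,"z":0.18,"wx":0,"wy":0,"wz":0},{"x":0,"y":0,"z":0.22,"wx":0,"wy":0,"wz":0},{"x":0,"y":0,"z":0.25,"wx":0,"wy":0,"wz":0},{"x":0,"y":0,"z":0.25,"wx":0,"wy":0,"wz":0},{"x":0,"y":0,"z":0.25,"wx":0,"wy":0,"wz":0},{"x":0,"y":0,"z":0.25,"wx":0,"wy":0,"wz":0},{"x":0,"y":0,"z":0.25,"wx":0,"wy":0,"wz":0},{"x":0,"y":0,"z":0.25,"wx":0,"wy":0,"wz":0}]'
python3 -m creep '[{"x":0,"y":0,"z":0,"wx":0,"wy":0,"wz":0},{"x":0,"y":0,"z":0,"wx":0,"wy":0,"wz":0},{"x":0,"y":0,"z":0,"wx":0,"wy":0,"wz":0},{"x":0,"y":0,"z":0,"wx":0,"wy":0,"wz":0},{"x":0,"y":0,"z":0,"wx":0,"wy":0,"wz":0},{"x":0,"y":0,"z":0,"wx":0,"wy":0,"wz":0},{"x":0,"y":0,"z":-0.03,"wx":0,"wy":0,"wz":0},{"x":0,"y":0,"z":-0.08,"wx":0,"wy":0,"wz":0},{"x":0,"y":0,"z":-0.16,"wx":0,"wy":0,"wz":0},{"x":0,"y":0,"z":-0.24,"wx":0,"wy":0,"wz":0}]' -1 60
python3 - <<'E'
from h import *
log()
c=np.array([.4915,-.0125]); a=np.radians(-6); ux=np.array([np.cos(a),np.sin(a)])
q=c+.037*ux; print(q)
plan([((.53,-.12,.13),Rdown(-2)),((*q,.10),Rdown(-6)),((*q,.038),None)])
E
```

```text
clock: 7.65
tool_pos: [0.5389, -0.2409, 0.0662]
ee_rot: [2.123, 2.315, 0.001]
force: [0.4, -0.4, 0.4]
finger_gap: 0.0639
grasp_force: 0.0
clock: 8.65
tool_pos: [0.538, -0.2409, 0.1267]
ee_rot: [-2.123, -2.315, 0.001]
force: [-0.0, 0.2, -2.1]
finger_gap: 0.0488
grasp_force: 62.3
8.65 [-0.1138  0.5491  0.5759  1.9014 -0.4032  0.8091  0.7651] [ 0.538  -0.2409  0.1267]
[ 0.5283 -0.0164]
{'x': 0.484, 'y': 0.01, 'z': -0.013, 'wx': -0.001, 'wy': -0.0, 'wz': 0.116} 
{'x': 0.414, 'y': -0.021, 'z': 0.12, 'wx': 0.0, 'wy': 0.0, 'wz': 0.067} 
{'x': 0.0, 'y': 0.0, 'z': 0.248, 'wx': 0.0, 'wy': 0.0, 'wz': 0.0}
```

```bash
python3 -m creep '[{"x":0.1,"y":0,"z":-0.02,"wx":0,"wy":0,"wz":0},{"x":0.22,"y":0,"z":-0.02,"wx":0,"wy":0,"wz":0.02},{"x":0.36,"y":0,"z":-0.02,"wx":0,"wy":0,"wz":0.05},{"x":0.5,"y":0,"z":-0.02,"wx":0,"wy":0,"wz":0.08},{"x":0.64,"y":-0.01,"z":-0.02,"wx":0,"wy":0,"wz":0.12},{"x":0.78,"y":-0.02,"z":0,"wx":0,"wy":0,"wz":0.16},{"x":0.88,"y":-0.03,"z":0.05,"wx":0,"wy":0,"wz":0.18},{"x":0.898,"y":-0.04,"z":0.1,"wx":0,"wy":0,"wz":0.18},{"x":0.898,"y":-0.04,"z":0.1,"wx":0,"wy":0,"wz":0.18},{"x":0.898,"y":-0.04,"z":0.1,"wx":0,"wy":0,"wz":0.18}]'
python3 - <<'E'
from h import *
log()
p=cams.get_image("top"); print(spots(["returns","leftover0"],0,p))
q=[.5283,-.0164]; plan([((*q,.0375),Rdown(-6))])
E
```

```text
clock: 9.65
tool_pos: [0.5093, -0.0194, 0.1012]
ee_rot: [2.333, 2.104, -0.001]
force: [0.1, -0.2, -2.0]
finger_gap: 0.0489
grasp_force: 62.3
9.65 [-0.569   0.4871  0.6135  2.1047 -0.4432  0.6773  0.2389] [ 0.5093 -0.0194  0.1012]
{'returns': [(0.88, array([ 0.4899, -0.0076,  0.0027]))], 'leftover0': [(0.71, array([ 0.5113, -0.0165,  0.0653])), (0.65, array([ 0.4577, -0.244 ,  0.0361])), (0.25, array([0.532 , 0.2472, 0.0001]))]}
{'x': 0.02, 'y': 0.072, 'z': 0.256, 'wx': 0.001, 'wy': 0.0, 'wz': 0.001}
```

```bash
python3 -m creep '[{"x":0.01,"y":0.04,"z":0.04,"wx":0,"wy":0,"wz":0},{"x":0.02,"y":0.072,"z":0.1,"wx":0,"wy":0,"wz":0},{"x":0.02,"y":0.072,"z":0.16,"wx":0,"wy":0,"wz":0},{"x":0.02,"y":0.072,"z":0.2,"wx":0,"wy":0,"wz":0},{"x":0.02,"y":0.072,"z":0.23,"wx":0,"wy":0,"wz":0},{"x":0.02,"y":0.072,"z":0.25,"wx":0,"wy":0,"wz":0},{"x":0.02,"y":0.072,"z":0.256,"wx":0,"wy":0,"wz":0},{"x":0.02,"y":0.072,"z":0.26,"wx":0,"wy":0,"wz":0},{"x":0.02,"y":0.072,"z":0.26,"wx":0,"wy":0,"wz":0},{"x":0.02,"y":0.072,"z":0.26,"wx":0,"wy":0,"wz":0}]'
python3 -m creep '[{"x":0,"y":0,"z":0,"wx":0,"wy":0,"wz":0},{"x":0,"y":0,"z":0,"wx":0,"wy":0,"wz":0},{"x":0,"y":0,"z":0,"wx":0,"wy":0,"wz":0},{"x":0,"y":0,"z":0,"wx":0,"wy":0,"wz":0},{"x":0,"y":0,"z":-0.05,"wx":0,"wy":0,"wz":0},{"x":0,"y":0,"z":-0.15,"wx":0,"wy":0,"wz":0},{"x":0,"y":0,"z":-0.25,"wx":0,"wy":0,"wz":0},{"x":0,"y":0,"z":-0.35,"wx":0,"wy":0,"wz":0},{"x":0,"y":0,"z":-0.4,"wx":0,"wy":0,"wz":0},{"x":0,"y":0,"z":-0.4,"wx":0,"wy":0,"wz":0}]' 0.4
python3 - <<'E'
from h import *
log()
p=cams.get_image("top"); print(spots(["leftover0"],0,p),*rects("leftover0",.075,p=p)); print(spots(["leftover0"],"scene"))
plan([((.4565,-.245,.12),Rdown(6.5)),((.4565,-.245,.066),None)])
E
```

```text
clock: 10.8
tool_pos: [0.5275, -0.0152, 0.0363]
ee_rot: [-2.332, -2.105, -0.0]
force: [-2.3, 0.6, 6.5]
finger_gap: 0.0493
grasp_force: 63.2
clock: 11.8
tool_pos: [0.5289, -0.0149, 0.1376]
ee_rot: [2.33, 2.104, 0.005]
force: [0.3, -0.3, -0.2]
finger_gap: 0.0599
grasp_force: 0.0
11.8 [-0.6065  0.4557  0.6591  2.043  -0.4005  0.7663  0.1947] [ 0.5289 -0.0149  0.1376]
{'leftover0': [(0.86, array([ 0.4579, -0.2447,  0.0399])), (0.65, array([ 0.5307, -0.014 ,  0.0023]))]} (0.79, array([ 0.4534, -0.2433]), array([ 54.8557, 138.2022]), 4.30325174331665) (0.49, array([ 0.5129, -0.0525]), array([42.5167, 55.9326]), 84.1811752319336)
{'leftover0': [(0.68, array([ 0.5254, -0.0133,  0.0058]))]}
{'x': -0.944, 'y': -0.187, 'z': 0.06, 'wx': -0.002, 'wy': 0.0, 'wz': -0.205} 
{'x': 0.0, 'y': 0.0, 'z': 0.216, 'wx': 0.0, 'wy': 0.0, 'wz': 0.0}
```

```bash
python3 -m creep '[{"x":-0.15,"y":-0.03,"z":0,"wx":0,"wy":0,"wz":-0.03},{"x":-0.3,"y":-0.06,"z":0,"wx":0,"wy":0,"wz":-0.06},{"x":-0.45,"y":-0.09,"z":0,"wx":0,"wy":0,"wz":-0.1},{"x":-0.6,"y":-0.12,"z":0,"wx":0,"wy":0,"wz":-0.13},{"x":-0.75,"y":-0.15,"z":0,"wx":0,"wy":0,"wz":-0.16},{"x":-0.9,"y":-0.18,"z":0.02,"wx":0,"wy":0,"wz":-0.19},{"x":-0.94,"y":-0.187,"z":0.04,"wx":0,"wy":0,"wz":-0.2},{"x":-0.94,"y":-0.187,"z":0.06,"wx":0,"wy":0,"wz":-0.2},{"x":-0.94,"y":-0.187,"z":0.06,"wx":0,"wy":0,"wz":-0.2},{"x":-0.94,"y":-0.187,"z":0.06,"wx":0,"wy":0,"wz":-0.2}]' 0.5
python3 - <<'E'
from h import *
log()
p=cams.get_image("top"); print(spots(["leftover0"],0,p))
plan([((.4565,-.244,.066),Rdown(6))])
E
```

```text
clock: 13.05
tool_pos: [0.4576, -0.2425, 0.1202]
ee_rot: [-2.096, -2.339, 0.0]
force: [0.6, 0.4, -0.6]
finger_gap: 0.064
grasp_force: 0.0
13.05 [-0.1044  0.4578  0.5961  2.0734 -0.3862  0.7201  0.8487] [ 0.4576 -0.2425  0.1202]
{'leftover0': [(0.61, array([0.6307, 0.2898, 0.0873])), (0.55, array([ 0.5322, -0.0093,  0.0033]))]}
{'x': -0.004, 'y': -0.006, 'z': 0.219, 'wx': -0.0, 'wy': -0.0, 'wz': 0.005}
```

```bash
python3 -m creep '[{"x":0,"y":0,"z":0.05,"wx":0,"wy":0,"wz":0},{"x":0,"y":0,"z":0.1,"wx":0,"wy":0,"wz":0},{"x":0,"y":0,"z":0.15,"wx":0,"wy":0,"wz":0},{"x":0,"y":0,"z":0.19,"wx":0,"wy":0,"wz":0},{"x":0,"y":0,"z":0.217,"wx":0,"wy":0,"wz":0},{"x":0,"y":0,"z":0.217,"wx":0,"wy":0,"wz":0},{"x":0,"y":0,"z":0.217,"wx":0,"wy":0,"wz":0},{"x":0,"y":0,"z":0.217,"wx":0,"wy":0,"wz":0},{"x":0,"y":0,"z":0.217,"wx":0,"wy":0,"wz":0},{"x":0,"y":0,"z":0.217,"wx":0,"wy":0,"wz":0}]'
python3 -m creep '[{"x":0,"y":0,"z":0,"wx":0,"wy":0,"wz":0},{"x":0,"y":0,"z":0,"wx":0,"wy":0,"wz":0},{"x":0,"y":0,"z":0,"wx":0,"wy":0,"wz":0},{"x":0,"y":0,"z":0,"wx":0,"wy":0,"wz":0},{"x":0,"y":0,"z":0,"wx":0,"wy":0,"wz":0},{"x":0,"y":0,"z":0,"wx":0,"wy":0,"wz":0},{"x":0,"y":0,"z":-0.03,"wx":0,"wy":0,"wz":0},{"x":0,"y":0,"z":-0.08,"wx":0,"wy":0,"wz":0},{"x":0,"y":0,"z":-0.16,"wx":0,"wy":0,"wz":0},{"x":0,"y":0,"z":-0.24,"wx":0,"wy":0,"wz":0}]' -1 60
python3 - <<'E'
from h import *
log()
c=np.array([.4915,-.0125]); a=np.radians(-6); ux=np.array([np.cos(a),np.sin(a)])
q=c-.038*ux; print(q)
plan([((*q,.125),Rdown(-6)),((*q,.0375),None)])
E
```

```text
clock: 14.15
tool_pos: [0.4576, -0.2441, 0.0669]
ee_rot: [2.098, 2.337, 0.001]
force: [0.5, 1.2, 0.2]
finger_gap: 0.0639
grasp_force: 0.0
clock: 15.15
tool_pos: [0.4568, -0.244, 0.1276]
ee_rot: [-2.099, -2.337, 0.001]
force: [0.1, -0.1, -1.9]
finger_gap: 0.0487
grasp_force: 62.3
15.15 [-0.1127  0.4464  0.6091  2.0699 -0.3771  0.7345  0.8422] [ 0.4568 -0.244   0.1276]
[ 0.4537 -0.0085]
{'x': 0.938, 'y': 0.088, 'z': 0.011, 'wx': -0.001, 'wy': -0.0, 'wz': 0.202} 
{'x': 0.0, 'y': 0.0, 'z': 0.35, 'wx': 0.0, 'wy': 0.0, 'wz': 0.0}
```

```bash
python3 -m creep '[{"x":0.1,"y":0.01,"z":0,"wx":0,"wy":0,"wz":0.02},{"x":0.22,"y":0.02,"z":0,"wx":0,"wy":0,"wz":0.05},{"x":0.36,"y":0.04,"z":0,"wx":0,"wy":0,"wz":0.08},{"x":0.5,"y":0.05,"z":0,"wx":0,"wy":0,"wz":0.11},{"x":0.64,"y":0.06,"z":0,"wx":0,"wy":0,"wz":0.15},{"x":0.78,"y":0.075,"z":0,"wx":0,"wy":0,"wz":0.18},{"x":0.88,"y":0.085,"z":0.01,"wx":0,"wy":0,"wz":0.2},{"x":0.938,"y":0.088,"z":0.01,"wx":0,"wy":0,"wz":0.2},{"x":0.938,"y":0.088,"z":0.01,"wx":0,"wy":0,"wz":0.2},{"x":0.938,"y":0.088,"z":0.01,"wx":0,"wy":0,"wz":0.2}]'
python3 - <<'E'
from h import *
log()
p=cams.get_image("top"); print(spots(["leftover0"],0,p))
plan([((.4537,-.0095,.0375),Rdown(-6))])
E
```

```text
clock: 16.15
tool_pos: [0.454, -0.0088, 0.1245]
ee_rot: [2.331, 2.106, 0.001]
force: [0.4, -0.5, -1.4]
finger_gap: 0.0489
grasp_force: 62.4
16.15 [-0.6801  0.3656  0.6796  2.2168 -0.3708  0.6688  0.1609] [ 0.454  -0.0088  0.1245]
{'leftover0': []}
{'x': 0.0, 'y': -0.002, 'z': 0.348, 'wx': 0.0, 'wy': 0.0, 'wz': 0.001}
```

```bash
python3 -m creep '[{"x":0,"y":0,"z":0.06,"wx":0,"wy":0,"wz":0},{"x":0,"y":0,"z":0.12,"wx":0,"wy":0,"wz":0},{"x":0,"y":0,"z":0.18,"wx":0,"wy":0,"wz":0},{"x":0,"y":0,"z":0.24,"wx":0,"wy":0,"wz":0},{"x":0,"y":0,"z":0.29,"wx":0,"wy":0,"wz":0},{"x":0,"y":0,"z":0.32,"wx":0,"wy":0,"wz":0},{"x":0,"y":0,"z":0.34,"wx":0,"wy":0,"wz":0},{"x":0,"y":0,"z":0.348,"wx":0,"wy":0,"wz":0},{"x":0,"y":0,"z":0.348,"wx":0,"wy":0,"wz":0},{"x":0,"y":0,"z":0.348,"wx":0,"wy":0,"wz":0}]'
python3 -m creep '[{"x":0,"y":0,"z":0,"wx":0,"wy":0,"wz":0},{"x":0,"y":0,"z":0,"wx":0,"wy":0,"wz":0},{"x":0,"y":0,"z":0,"wx":0,"wy":0,"wz":0},{"x":0,"y":0,"z":0,"wx":0,"wy":0,"wz":0},{"x":0,"y":0,"z":-0.05,"wx":0,"wy":0,"wz":0},{"x":0,"y":0,"z":-0.15,"wx":0,"wy":0,"wz":0},{"x":0,"y":0,"z":-0.3,"wx":0,"wy":0,"wz":0},{"x":0,"y":0,"z":-0.45,"wx":0,"wy":0,"wz":0},{"x":0,"y":0,"z":-0.6,"wx":0,"wy":0,"wz":0},{"x":0,"y":0,"z":-0.75,"wx":0,"wy":0,"wz":0}]' 0.35
cat > fk.py <<'E'
from h import *
from scipy.optimize import least_squares
L=[eval(l) for l in open("log.txt")]
Q=np.array([l[0] for l in L]);P=np.array([l[1] for l in L]);T=Ro.from_rotvec([l[2] for l in L])
# axes z,y,z,y,z,y,z with signs; params: signs chosen, base yaw, link lengths, elbow offset, tool length, tool yaw
def fk(q,x,sg):
    yaw,d1,d3,a3,d5,a6,d7,ty,a4=x
    R=Ro.from_euler("z",yaw); p=np.zeros(3)
    def mv(v): nonlocal p; p=p+R.apply(v)
    mv([0,0,d1]); R=R*Ro.from_euler("z",sg[0]*q[0])*Ro.from_euler("y",sg[1]*q[1])
    mv([a3,0,d3]); R=R*Ro.from_euler("z",sg[2]*q[2])*Ro.from_euler("y",sg[3]*q[3])
    mv([a4,0,d5]); R=R*Ro.from_euler("z",sg[4]*q[4])*Ro.from_euler("y",sg[5]*q[5])
    mv([a6,0,d7]); R=R*Ro.from_euler("z",sg[6]*q[6]+ty); return p,R
def res(x,sg):
    r=[]
    for q,p,t in zip(Q,P,T):
        a,R=fk(q,x,sg); r+=list(a-p)+list(.3*(t.inv()*R).as_rotvec())
    return np.array(r)
E
python3 - <<'E'
from h import *
log()
import fk, itertools
best=None
for s in itertools.product([1,-1],repeat=4):
    sg=[s[0],1,s[1],1,s[2],1,s[3]]
    for y0 in (0,1.57,3.14,-1.57):
      for ty in (0,1.57,3.14):
        r=fk.least_squares(fk.res,[y0,.3,.4,0,.4,0,.2,ty,0],args=(sg,),max_nfev=40)
        if best is None or r.cost<best[0]: best=(r.cost,sg,r.x)
print(best); np.save("fk.npy",np.r_[best[2],best[1]]); print(abs(fk.res(best[2],best[1])).max())
p=cams.get_image("top"); cv2.imwrite("pics/b.png",cv2.resize(p["image"][120:280,120:360,::-1],None,fx=3,fy=3))
print(spots(["leftover0","bottle0","lane0","jar0"],0,p))
E
```

```text
clock: 17.25
tool_pos: [0.4544, -0.0085, 0.0374]
ee_rot: [2.331, 2.105, 0.001]
force: [-0.2, 0.2, -0.2]
finger_gap: 0.0491
grasp_force: 62.2
clock: 18.25
tool_pos: [0.4535, -0.009, 0.2265]
ee_rot: [-2.333, -2.104, 0.001]
force: [0.4, 0.6, 0.7]
finger_gap: 0.0577
grasp_force: 0.0
18.25 [-0.8529  0.1702  0.8317  2.132  -0.1603  0.901  -0.0312] [ 0.4535 -0.009   0.2265]
(np.float64(0.00024962097729625834), [-1, 1, -1, 1, -1, 1, -1], array([-0.0945, -0.023 ,  0.5314, -0.0088,  0.44  , -0.038 ,  0.0165,
        1.4763, -0.0164]))
0.008698530349362021
{'leftover0': [], 'bottle0': [(0.96, array([0.4326, 0.2777, 0.0026])), (0.84, array([0.5426, 0.2764, 0.0047])), (0.58, array([0.6336, 0.2882, 0.0093]))], 'lane0': [(0.86, array([ 0.4148, -0.25  ,  0.0497])), (0.79, array([ 0.5742, -0.2346,  0.0485])), (0.67, array([0.3787, 0.4578, 0.0016])), (0.57, array([ 0.4937, -0.2467,  0.0556]))], 'jar0': [(0.78, array([0.4471, 0.1977, 0.0039])), (0.74, array([0.6248, 0.1962, 0.005 ])), (0.46, array([0.5289, 0.2044, 0.0038]))]}
```

View pics/b.png

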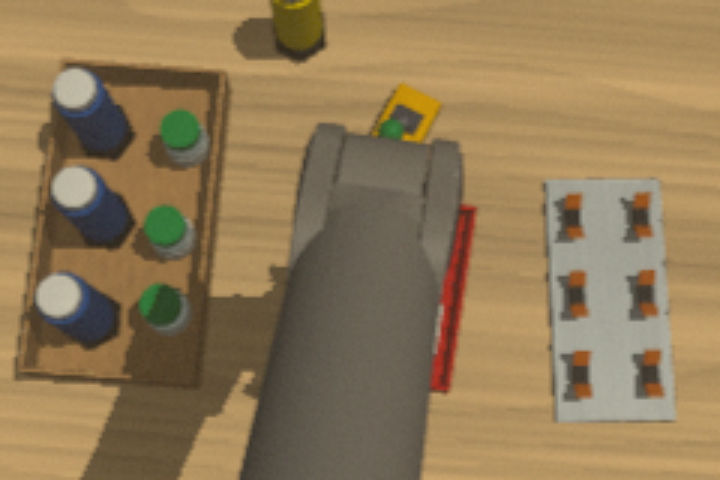

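The cradle's six orange saddles are clear, around (570..650, 215..375). The three blue bottles stand in the carton and the arm hides the tray. I plan to grip each bottle at 65° tilt from the +y side, then turn it 90° about x so it lies in a lane with the tool at 25°.

```bash
cat >> h.py <<'E'
def Rt(t,yaw=0,yd=0):
    "tool-down with closing axis +x, tilted t deg about x (neg: points to -y), then yawed"
    return (Ro.from_euler("z",yaw,degrees=True)*Ro.from_euler("x",t,degrees=True)).as_matrix()@Rdown(0)
E
python3 - <<'E'
from h import *
plan([((.45,.20,.32),Rdown(0)),((.44,.32,.32),Rt(-25)),((.437,.44,.25),Rt(-65))])
E
```

```text
{'x': 0.828, 'y': -0.099, 'z': -0.381, 'wx': -0.0, 'wy': -0.001, 'wz': -0.097} 
{'x': 0.48, 'y': -0.04, 'z': 0.0, 'wx': 0.0, 'wy': -0.417, 'wz': 0.0} 
{'x': 0.553, 'y': -0.012, 'z': 0.051, 'wx': 0.0, 'wy': -0.667, 'wz': 0.0}
```

```bash
python3 -m creep '[{"x":0.05,"y":-0.01,"z":-0.15,"wx":0,"wy":0,"wz":0},{"x":0.15,"y":-0.02,"z":-0.25,"wx":0,"wy":0,"wz":0},{"x":0.3,"y":-0.03,"z":-0.38,"wx":0,"wy":0,"wz":-0.03},{"x":0.45,"y":-0.05,"z":-0.38,"wx":0,"wy":0,"wz":-0.05},{"x":0.6,"y":-0.07,"z":-0.38,"wx":0,"wy":0,"wz":-0.08},{"x":0.75,"y":-0.09,"z":-0.38,"wx":0,"wy":0,"wz":-0.1},{"x":0.828,"y":-0.1,"z":-0.38,"wx":0,"wy":0,"wz":-0.1},{"x":0.828,"y":-0.1,"z":-0.38,"wx":0,"wy":0,"wz":-0.1},{"x":0.828,"y":-0.1,"z":-0.38,"wx":0,"wy":0,"wz":-0.1},{"x":0.828,"y":-0.1,"z":-0.38,"wx":0,"wy":0,"wz":-0.1}]' 1
python3 -m creep '[{"x":0.05,"y":0,"z":0,"wx":0,"wy":-0.05,"wz":0},{"x":0.12,"y":-0.01,"z":0,"wx":0,"wy":-0.1,"wz":0},{"x":0.2,"y":-0.02,"z":0,"wx":0,"wy":-0.17,"wz":0},{"x":0.28,"y":-0.02,"z":0,"wx":0,"wy":-0.25,"wz":0},{"x":0.36,"y":-0.03,"z":0,"wx":0,"wy":-0.33,"wz":0},{"x":0.43,"y":-0.04,"z":0,"wx":0,"wy":-0.41,"wz":0},{"x":0.48,"y":-0.04,"z":0,"wx":0,"wy":-0.417,"wz":0},{"x":0.48,"y":-0.04,"z":0,"wx":0,"wy":-0.417,"wz":0},{"x":0.48,"y":-0.04,"z":0,"wx":0,"wy":-0.417,"wz":0},{"x":0.48,"y":-0.04,"z":0,"wx":0,"wy":-0.417,"wz":0}]'
python3 - <<'E'
from h import *
log()
print(spots(["leftover0","bottle0","bottle0_mid","lane0","returns","goods"],"top"))
print(spots(["leftover0","bottle0","bottle0_mid"],"scene"))
plan([((.437,.44,.25),Rt(-65))])
E
```

```text
clock: 19.5
tool_pos: [0.4503, 0.198, 0.3191]
ee_rot: [2.221, 2.221, -0.002]
force: [0.4, -0.3, -0.3]
finger_gap: 0.0849
grasp_force: 0.0
clock: 20.5
tool_pos: [0.4407, 0.3174, 0.3204]
ee_rot: [1.982, 1.979, -0.438]
force: [0.6, -0.0, 0.9]
finger_gap: 0.0853
grasp_force: 0.0
20.5 [-1.3471  0.4129  0.623   1.6646  0.0843  1.433  -0.7547] [0.4407 0.3174 0.3204]
{'leftover0': [(0.92, array([ 0.4548, -0.0079,  0.0094])), (0.59, array([ 0.5309, -0.012 ,  0.0023]))], 'bottle0': [(0.8, array([0.5418, 0.2749, 0.0074])), (0.72, array([0.4325, 0.2757, 0.0032])), (0.68, array([0.6314, 0.2892, 0.008 ]))], 'bottle0_mid': [(0.8, array([0.4342, 0.275 , 0.0857]))], 'lane0': [(0.94, array([ 0.5722, -0.2362,  0.0498])), (0.67, array([ 0.4937, -0.248 ,  0.0521])), (0.6, array([0.4324, 0.2772, 0.0006])), (0.46, array([0.448 , 0.1988, 0.0032])), (0.35, array([0.5418, 0.5147, 0.0015]))], 'returns': [(0.8, array([ 0.4925, -0.013 ,  0.0075]))], 'goods': [(0.94, array([ 0.5365,  0.2474, -0.0003])), (0.71, array([ 0.5383,  0.5126, -0.0002]))]}
{'leftover0': [(0.84, array([ 0.4588, -0.0166,  0.0061])), (0.72, array([ 0.5277, -0.0131,  0.0087]))], 'bottle0': [(0.96, array([0.4386, 0.2745, 0.0061])), (0.74, array([0.6294, 0.2801, 0.0117])), (0.6, array([0.5375, 0.2699, 0.0035])), (0.47, array([ 0.5785, -0.2413,  0.0479]))], 'bottle0_mid': [(0.66, array([0.4381, 0.2705, 0.0867]))]}
{'x': 0.553, 'y': -0.01, 'z': 0.049, 'wx': 0.002, 'wy': -0.666, 'wz': 0.002}
```

```bash
python3 -m creep '[{"x":0.05,"y":0,"z":0,"wx":0,"wy":-0.07,"wz":0},{"x":0.11,"y":0,"z":0.01,"wx":0,"wy":-0.14,"wz":0},{"x":0.18,"y":0,"z":0.02,"wx":0,"wy":-0.22,"wz":0},{"x":0.25,"y":0,"z":0.02,"wx":0,"wy":-0.3,"wz":0},{"x":0.32,"y":0,"z":0.03,"wx":0,"wy":-0.38,"wz":0},{"x":0.39,"y":-0.01,"z":0.04,"wx":0,"wy":-0.46,"wz":0},{"x":0.46,"y":-0.01,"z":0.05,"wx":0,"wy":-0.54,"wz":0},{"x":0.52,"y":-0.01,"z":0.05,"wx":0,"wy":-0.62,"wz":0},{"x":0.553,"y":-0.01,"z":0.05,"wx":0,"wy":-0.666,"wz":0},{"x":0.553,"y":-0.01,"z":0.05,"wx":0,"wy":-0.666,"wz":0}]'
python3 - <<'E'
from h import *
log()
tz=Rt(-65)[:,2]; g=np.array([.4355,.2735,.100]); print(tz)
plan([(g-.12*tz,Rt(-65)),(g-.003*tz,None)])
p=cams.get_image("scene"); cv2.imwrite("pics/c.png",p["image"][:,:,::-1])
E
```

```text
clock: 22.05
tool_pos: [0.4354, 0.4419, 0.2456]
ee_rot: [1.513, 1.526, -0.971]
force: [-1.0, -1.1, -0.4]
finger_gap: 0.0858
grasp_force: 0.0
22.05 [-1.4505  1.0362  0.7106  1.2232  0.1614  1.9145 -0.7439] [0.4354 0.4419 0.2456]
[ 0.     -0.9063 -0.4226]
{'x': 0.245, 'y': -0.001, 'z': 0.375, 'wx': 0.005, 'wy': 0.004, 'wz': 0.005} 
{'x': 0.0, 'y': 0.0, 'z': 0.468, 'wx': 0.0, 'wy': 0.0, 'wz': 0.0}
```

View pics/c.png

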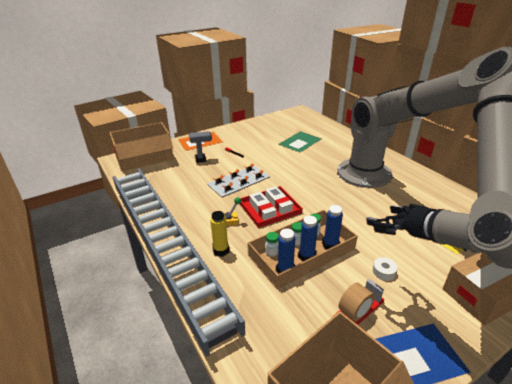

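The boxes lie in the red tray at (270,205). The tool is nearly level at (385,222), to the right of the near bottle (333,225). Joint 6 is near its limit, so I fit the kinematics before going on.

```bash
cat > fk2.py <<'E'
from h import *
from scipy.optimize import least_squares
def load():
    L=[eval(l) for l in open("log.txt")]
    return np.array([l[0] for l in L]),np.array([l[1] for l in L]),Ro.from_rotvec([l[2] for l in L])
def fk(q,x,w=False):
    yaw,d1,d3,a3,d5,a5,d7,a7,ty,b3,b5,b7=x
    R=Ro.from_euler("z",yaw); p=np.array([0,0,d1]); q=np.array(q)*[-1,1,-1,1,-1,1,-1]
    R=R*Ro.from_euler("zy",[0,0]); R=R*Ro.from_euler("ZY",q[0:2]); p=p+R.apply([a3,b3,d3])
    R=R*Ro.from_euler("ZY",q[2:4]); p=p+R.apply([a5,b5,d5]); pw=p
    R=R*Ro.from_euler("ZY",q[4:6]); p=p+R.apply([a7,b7,d7]); R=R*Ro.from_euler("Z",q[6]+ty)
    return (p,R,pw) if w else (p,R)
def fit():
    Q,P,T=load()
    def res(x):
        r=[]
        for q,p,t in zip(Q,P,T):
            a,R=fk(q,x); r+=list(a-p)+list(.3*(t.inv()*R).as_rotvec())
        return np.r_[r,1e-3*np.array(x)[[3,5,7,9,10,11]]]
    s=least_squares(res,[0,.3,.45,0,.45,0,.25,0,1.57,0,0,0],max_nfev=300)
    return s.x,abs(s.fun).max()
LO=np.array([-2.96,-.34,-1.41,.24,-1.37,.17,-2.96])+.01; HI=np.array([2.96,2.1,1.46,2.44,4.51,1.92,2.96])-.01
def ik(xyz,R,x,q0s):
    best=None
    for q0 in q0s:
        def f(q):
            p,r=fk(q,x); return np.r_[(p-xyz)*5,(Ro.from_matrix(R).inv()*r).as_rotvec(),.002*(q-q0)]
        s=least_squares(f,np.clip(q0,LO+1e-3,HI-1e-3),bounds=(LO,HI)); e=np.abs(f(s.x)[:6]).max()
        if best is None or e<best[0]: best=(e,s.x)
    return best
E
python3 - <<'E'
from fk2 import *
x,e=fit(); np.save("x.npy",x); print(x,e)
q=env.read_state()["joint_pos"]; print("wrist",fk(q,x,True)[2])
qs=[q,q+np.array([.5,-.3,-.8,.5,.3,-.3,0]),np.array([-1,.5,0,1.9,1.2,1.2,-1.2]),np.array([-.8,.5,.3,1.9,-1.2,1.2,1.2])]
for g in ((.4355,.2735,.1),(.54,.272,.1),(.63,.284,.1)):
  for t in (-65,-60,65,60):
    for yaw in (0,30,-30):
      tz=Rt(t,yaw)[:,2]
      o=[]
      for d in (.12,.003):
        b=ik(np.array(g)-d*tz,Rt(t,yaw),x,qs); o.append((round(b[0],3),b[1].round(2),fk(b[1],x,True)[2].round(3)))
      if max(k[0] for k in o)<.02: print(g,t,yaw,*o)
for l in ((.417,-.253),(.497,-.248),(.576,-.239)):
  for t in (25,-25):
    b=ik(np.array([*l,.053]),Rt(t,5.5),x,qs); print(l,t,b[0].round(3),b[1].round(2),fk(b[1],x,True)[2])
E
```

```text
[ 0.      0.2871  0.5418 -0.      0.4725 -0.      0.305  -0.      1.5708
 -0.0305 -0.0314 -0.0004] 3.1399650881989563e-05
wrist [0.4346 0.7176 0.3758]
(0.4355, 0.2735, 0.1) -65 0 (np.float64(0.0), array([-1.44,  1.08,  0.68,  1.4 ,  0.12,  1.71, -0.81]), array([0.435, 0.659, 0.279])) (np.float64(0.0), array([-1.05,  0.92,  0.09,  1.62,  0.48,  1.63, -1.21]), array([0.435, 0.553, 0.23 ]))
(0.4355, 0.2735, 0.1) -65 30 (np.float64(0.0), array([-1.25,  0.79, -0.05,  1.75,  0.73,  1.6 , -1.17]), array([0.243, 0.607, 0.279])) (np.float64(0.0), array([-1.1 ,  0.81, -0.07,  1.89,  0.86,  1.44, -1.25]), array([0.296, 0.515, 0.23 ]))
(0.4355, 0.2735, 0.1) -60 0 (np.float64(0.0), array([-1.44,  1.01,  0.68,  1.45,  0.1 ,  1.65, -0.81]), array([0.435, 0.642, 0.312])) (np.float64(0.0), array([-1.03,  0.87,  0.07,  1.65,  0.47,  1.56, -1.2 ]), array([0.435, 0.54 , 0.254]))
(0.4355, 0.2735, 0.1) -60 30 (np.float64(0.0), array([-1.22,  0.73, -0.07,  1.78,  0.72,  1.54, -1.14]), array([0.251, 0.592, 0.312])) (np.float64(0.0), array([-1.07,  0.77, -0.09,  1.91,  0.85,  1.38, -1.22]), array([0.302, 0.5
[... 4662 characters left out ...]
 array([ 0.814, -0.035,  0.313])) (np.float64(0.0), array([-0.36,  0.99,  0.35,  1.46, -1.17,  1.59,  1.  ]), array([0.764, 0.053, 0.254]))
(0.417, -0.253) 25 0.0 [ 0.07  0.78  0.76  1.99 -0.89  1.15  1.48] [ 0.4297 -0.3812  0.3294]
(0.417, -0.253) -25 0.0 [-0.64  0.83  1.06  2.34 -1.04  0.32  1.29] [ 0.405  -0.1246  0.3294]
(0.497, -0.248) 25 0.0 [ 0.03  0.84  0.74  1.84 -0.91  1.21  1.36] [ 0.5097 -0.3762  0.3294]
(0.497, -0.248) -25 0.0 [-0.67  0.95  1.11  2.17 -0.98  0.48  1.14] [ 0.485  -0.1195  0.3294]
(0.576, -0.239) 25 0.0 [ 0.01  0.9   0.72  1.68 -0.94  1.26  1.24] [ 0.5887 -0.3672  0.3295]
(0.576, -0.239) -25 0.0 [-0.66  1.04  1.13  2.   -0.91  0.6   1.  ] [ 0.5639 -0.1105  0.3293]
```

```bash
python3 -m creep '[{"x":0.06,"y":0,"z":0.1,"wx":0,"wy":0,"wz":0},{"x":0.12,"y":0,"z":0.2,"wx":0,"wy":0,"wz":0},{"x":0.18,"y":0,"z":0.28,"wx":0,"wy":0,"wz":0},{"x":0.24,"y":0,"z":0.34,"wx":0.005,"wy":0.005,"wz":0.005},{"x":0.245,"y":0,"z":0.375,"wx":0.005,"wy":0.005,"wz":0.005},{"x":0.245,"y":0,"z":0.375,"wx":0.005,"wy":0.005,"wz":0.005},{"x":0.245,"y":0,"z":0.375,"wx":0.005,"wy":0.005,"wz":0.005},{"x":0.245,"y":0,"z":0.375,"wx":0.005,"wy":0.005,"wz":0.005},{"x":0.245,"y":0,"z":0.375,"wx":0.005,"wy":0.005,"wz":0.005},{"x":0.245,"y":0,"z":0.375,"wx":0.005,"wy":0.005,"wz":0.005}]'
python3 - <<'E'
from h import *
log()
tz=Rt(-65)[:,2]; g=np.array([.4355,.2735,.100])
plan([(g-.003*tz,Rt(-65))])
p=cams.get_image("scene");print(spots(["bottle0"],0,p)); cv2.imwrite("pics/d.png",cv2.resize(p["image"][170:290,230:450,::-1],None,fx=3.5,fy=3.5))
E
```

```text
clock: 23.1
tool_pos: [0.4372, 0.3814, 0.155]
ee_rot: [1.531, 1.523, -0.966]
force: [-0.6, 0.3, -0.2]
finger_gap: 0.0857
grasp_force: 0.0
23.1 [-1.4412  1.0697  0.6831  1.404   0.1252  1.7063 -0.8141] [0.4372 0.3814 0.155 ]
{'x': 0.014, 'y': -0.006, 'z': 0.472, 'wx': -0.002, 'wy': -0.006, 'wz': -0.004} 
{'bottle0': [(0.86, array([0.4357, 0.2746, 0.0042])), (0.84, array([0.5379, 0.2747, 0.0037])), (0.69, array([0.6289, 0.2815, 0.0067]))]}
```

View pics/d.png

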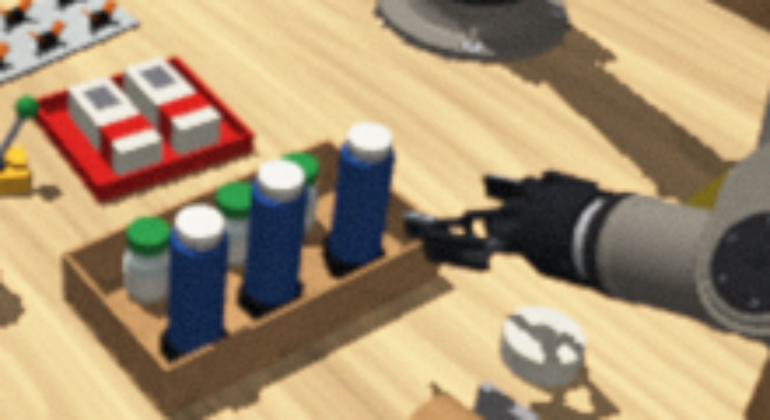

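```bash
python3 -m creep '[{"x":0.01,"y":-0.005,"z":0.06,"wx":0,"wy":0,"wz":0},{"x":0.014,"y":-0.006,"z":0.12,"wx":0,"wy":-0.006,"wz":0},{"x":0.014,"y":-0.006,"z":0.18,"wx":0,"wy":-0.006,"wz":0},{"x":0.014,"y":-0.006,"z":0.24,"wx":0,"wy":-0.006,"wz":0},{"x":0.014,"y":-0.006,"z":0.3,"wx":0,"wy":-0.006,"wz":0},{"x":0.014,"y":-0.006,"z":0.36,"wx":0,"wy":-0.006,"wz":0},{"x":0.014,"y":-0.006,"z":0.42,"wx":0,"wy":-0.006,"wz":0},{"x":0.014,"y":-0.006,"z":0.47,"wx":0,"wy":-0.006,"wz":0},{"x":0.014,"y":-0.006,"z":0.47,"wx":0,"wy":-0.006,"wz":0},{"x":0.014,"y":-0.006,"z":0.47,"wx":0,"wy":-0.006,"wz":0}]'
python3 -m creep '[{"x":0,"y":0,"z":0,"wx":0,"wy":0,"wz":0},{"x":0,"y":0,"z":0,"wx":0,"wy":0,"wz":0},{"x":0,"y":0,"z":0,"wx":0,"wy":0,"wz":0},{"x":0,"y":0,"z":0,"wx":0,"wy":0,"wz":0},{"x":0,"y":0,"z":0,"wx":0,"wy":0,"wz":0},{"x":0,"y":0,"z":0,"wx":0,"wy":0,"wz":0},{"x":0,"y":0,"z":0,"wx":0,"wy":0,"wz":0},{"x":0,"y":0,"z":0,"wx":0,"wy":0,"wz":0},{"x":0,"y":0,"z":0,"wx":0,"wy":0,"wz":0},{"x":0,"y":0,"z":0,"wx":0,"wy":0,"wz":0}]' -1 80
python3 - <<'E'
from h import *
log()
x,y,z=env.read_state()["tool_pos"]
# place: lane0
plan([((x,y,z+.17),None),((x,.10,.33),Rt(-30)),((x,-.10,.30),Rt(25,5.5)),((.42,-.255,.15),Rt(25,5.5))])
E
```

```text
clock: 24.2
tool_pos: [0.4354, 0.2766, 0.1013]
ee_rot: [1.527, 1.518, -0.97]
force: [0.4, 0.6, 0.2]
finger_gap: 0.0857
grasp_force: 0.0
clock: 25.2
tool_pos: [0.4357, 0.2763, 0.1015]
ee_rot: [1.527, 1.518, -0.97]
force: [2.6, 3.1, 5.0]
finger_gap: 0.0483
grasp_force: 81.7
25.2 [-1.4244  1.0625  0.6786  1.6474  0.1454  1.4661 -0.8432] [0.4357 0.2763 0.1015]
{'x': -0.616, 'y': 0.002, 'z': -0.287, 'wx': 0.0, 'wy': 0.0, 'wz': 0.0} 
{'x': -0.51, 'y': 0.003, 'z': 0.541, 'wx': -0.001, 'wy': 0.584, 'wz': -0.005} 
{'x': -0.633, 'y': 0.0, 'z': 0.504, 'wx': -0.004, 'wy': 0.916, 'wz': -0.095} 
{'x': -0.807, 'y': -0.122, 'z': 0.286, 'wx': 0.0, 'wy': 0.0, 'wz': 0.0}
```

```bash
python3 -m creep '[{"x":-0.03,"y":0,"z":-0.014,"wx":0,"wy":0,"wz":0},{"x":-0.08,"y":0,"z":-0.037,"wx":0,"wy":0,"wz":0},{"x":-0.15,"y":0,"z":-0.07,"wx":0,"wy":0,"wz":0},{"x":-0.23,"y":0,"z":-0.107,"wx":0,"wy":0,"wz":0},{"x":-0.31,"y":0,"z":-0.145,"wx":0,"wy":0,"wz":0},{"x":-0.39,"y":0,"z":-0.182,"wx":0,"wy":0,"wz":0},{"x":-0.47,"y":0,"z":-0.22,"wx":0,"wy":0,"wz":0},{"x":-0.54,"y":0,"z":-0.252,"wx":0,"wy":0,"wz":0},{"x":-0.6,"y":0,"z":-0.28,"wx":0,"wy":0,"wz":0},{"x":-0.616,"y":0,"z":-0.287,"wx":0,"wy":0,"wz":0}]'
python3 -m creep '[{"x":-0.04,"y":0,"z":0.04,"wx":0,"wy":0.03,"wz":0},{"x":-0.09,"y":0,"z":0.09,"wx":0,"wy":0.08,"wz":0},{"x":-0.14,"y":0,"z":0.15,"wx":0,"wy":0.14,"wz":0},{"x":-0.2,"y":0,"z":0.21,"wx":0,"wy":0.21,"wz":0},{"x":-0.26,"y":0,"z":0.27,"wx":0,"wy":0.28,"wz":0},{"x":-0.32,"y":0,"z":0.34,"wx":0,"wy":0.35,"wz":0},{"x":-0.38,"y":0,"z":0.4,"wx":0,"wy":0.42,"wz":0},{"x":-0.44,"y":0,"z":0.46,"wx":0,"wy":0.49,"wz":0},{"x":-0.48,"y":0,"z":0.51,"wx":0,"wy":0.55,"wz":0},{"x":-0.51,"y":0,"z":0.54,"wx":0,"wy":0.584,"wz":0}]'
python3 - <<'E'
from h import *
log()
plan([((.435,-.10,.30),Rt(25,5.5)),((.42,-.255,.15),Rt(25,5.5))])
E
```

```text
clock: 26.2
tool_pos: [0.4354, 0.2763, 0.273]
ee_rot: [1.529, 1.518, -0.968]
force: [-0.9, -0.3, -2.1]
finger_gap: 0.0481
grasp_force: 82.3
clock: 27.2
tool_pos: [0.4335, 0.0974, 0.3298]
ee_rot: [1.936, 1.921, -0.514]
force: [0.1, 0.5, -2.6]
finger_gap: 0.0485
grasp_force: 82.4
27.2 [-1.439   0.1969  0.9228  1.9639  0.3018  1.3346 -0.6246] [0.4335 0.0974 0.3298]
{'x': -0.625, 'y': 0.011, 'z': 0.497, 'wx': -0.003, 'wy': 0.913, 'wz': -0.102} 
{'x': -0.808, 'y': -0.119, 'z': 0.285, 'wx': 0.0, 'wy': 0.0, 'wz': 0.0}
```

```bash
python3 -m creep '[{"x":-0.06,"y":0,"z":0.05,"wx":0,"wy":0.06,"wz":-0.01},{"x":-0.13,"y":0,"z":0.11,"wx":0,"wy":0.16,"wz":-0.02},{"x":-0.2,"y":0,"z":0.17,"wx":0,"wy":0.27,"wz":-0.03},{"x":-0.28,"y":0,"z":0.23,"wx":0,"wy":0.39,"wz":-0.04},{"x":-0.36,"y":0,"z":0.29,"wx":0,"wy":0.51,"wz":-0.06},{"x":-0.44,"y":0.01,"z":0.35,"wx":0,"wy":0.63,"wz":-0.07},{"x":-0.51,"y":0.01,"z":0.41,"wx":0,"wy":0.75,"wz":-0.08},{"x":-0.57,"y":0.01,"z":0.46,"wx":0,"wy":0.85,"wz":-0.1},{"x":-0.62,"y":0.01,"z":0.497,"wx":0,"wy":0.91,"wz":-0.1},{"x":-0.625,"y":0.01,"z":0.497,"wx":0,"wy":0.913,"wz":-0.1}]'
python3 - <<'E'
from h import *
log()
# grasp 13 mm toward cap (-y) of lane mid
R=Rt(25,5.5); ly=Ro.from_euler("z",5.5,degrees=True).apply([0,1,0]); l=np.array([.4175,-.2535,.05])
gp=l-.013*ly; print(gp)
plan([(gp-.003*R[:,2]+[0,0,.09],R),(gp-.003*R[:,2]+[0,0,.004],R)])
p=cams.get_image("scene"); print(spots(["lane0","bottle0_mid"],0,p)); print(spots(["lane0","bottle0_mid"],"top"))
cv2.imwrite("pics/e.png",cv2.resize(p["image"][60:240,150:390,::-1],None,fx=3.3,fy=3.3))
E
```

```text
clock: 28.2
tool_pos: [0.4332, -0.0906, 0.3008]
ee_rot: [-1.897, -2.083, -0.354]
force: [-0.7, 1.0, -1.9]
finger_gap: 0.048
grasp_force: 82.6
28.2 [-0.6574  0.2726  1.1606  1.9955 -0.5696  1.3451  0.832 ] [ 0.4332 -0.0906  0.3008]
[ 0.4187 -0.2664  0.05  ]
{'x': -0.889, 'y': -0.113, 'z': 0.321, 'wx': -0.018, 'wy': 0.043, 'wz': -0.007} 
{'x': -0.145, 'y': -0.0, 'z': 0.312, 'wx': 0.0, 'wy': 0.0, 'wz': 0.0} 
{'lane0': [(0.79, array([ 0.5792, -0.2419,  0.0493])), (0.77, array([ 0.5042, -0.2508,  0.0523])), (0.74, array([ 0.4213, -0.257 ,  0.0464])), (0.46, array([0.5437, 0.5132, 0.001 ]))], 'bottle0_mid': [(0.69, array([ 0.4294, -0.0795,  0.2973]))]}
{'lane0': [(0.63, array([ 0.578 , -0.2354,  0.0523]))], 'bottle0_mid': [(0.68, array([ 0.4286, -0.0803,  0.2952])), (0.24, array([ 0.4953, -0.0107,  0.0018]))]}
```

View pics/e.png

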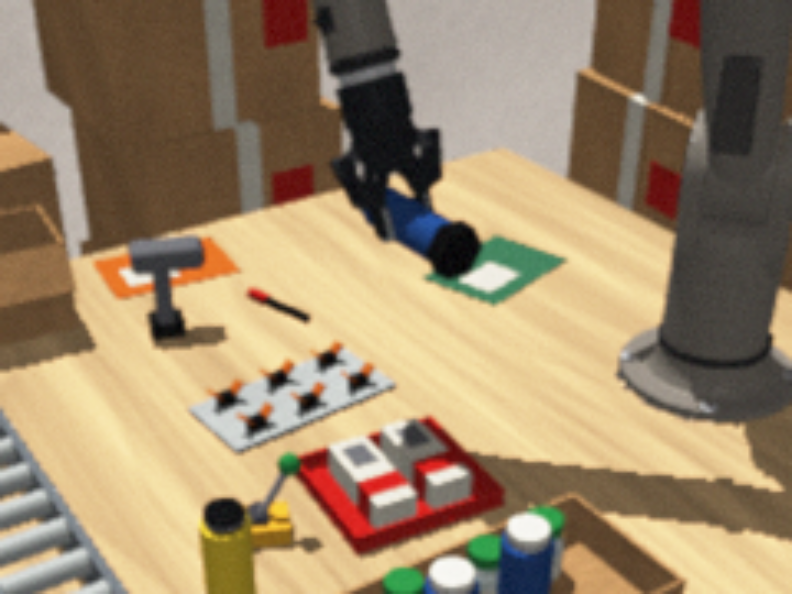

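```bash
python3 -m creep '[{"x":-0.06,"y":-0.01,"z":0.02,"wx":0,"wy":0.01,"wz":0},{"x":-0.14,"y":-0.02,"z":0.05,"wx":0,"wy":0.02,"wz":0},{"x":-0.24,"y":-0.03,"z":0.08,"wx":-0.01,"wy":0.03,"wz":0},{"x":-0.35,"y":-0.045,"z":0.12,"wx":-0.018,"wy":0.043,"wz":-0.007},{"x":-0.47,"y":-0.06,"z":0.16,"wx":-0.018,"wy":0.043,"wz":-0.007},{"x":-0.59,"y":-0.075,"z":0.2,"wx":-0.018,"wy":0.043,"wz":-0.007},{"x":-0.7,"y":-0.09,"z":0.25,"wx":-0.018,"wy":0.043,"wz":-0.007},{"x":-0.8,"y":-0.105,"z":0.29,"wx":-0.018,"wy":0.043,"wz":-0.007},{"x":-0.89,"y":-0.113,"z":0.32,"wx":-0.018,"wy":0.043,"wz":-0.007},{"x":-0.895,"y":-0.113,"z":0.32,"wx":-0.018,"wy":0.043,"wz":-0.007}]'
python3 - <<'E'
from h import *
log()
R=Rt(25,5.5); ly=Ro.from_euler("z",5.5,degrees=True).apply([0,1,0]); l=np.array([.4175,-.2552,.05])
gp=l-.013*ly
plan([(gp-.003*R[:,2]+[0,0,.005],R),(gp-.003*R[:,2],R)])
p=cams.get_image("scene"); print(spots(["bottle0_mid","lane0"],0,p)); print(spots(["bottle0_mid"],"top"))
cv2.imwrite("pics/f.png",cv2.resize(p["image"][130:220,190:310,::-1],None,fx=6,fy=6))
E
```

```text
clock: 29.5
tool_pos: [0.4194, -0.2686, 0.1423]
ee_rot: [-1.876, -2.067, -0.411]
force: [-0.4, 0.1, -2.3]
finger_gap: 0.0481
grasp_force: 82.7
29.5 [-0.0095  0.6934  0.9135  1.93   -0.7978  1.3084  1.4146] [ 0.4194 -0.2686  0.1423]
{'x': -0.145, 'y': -0.002, 'z': 0.306, 'wx': -0.002, 'wy': 0.003, 'wz': 0.001} 
{'x': -0.008, 'y': -0.0, 'z': 0.018, 'wx': 0.0, 'wy': 0.0, 'wz': 0.0} 
{'bottle0_mid': [(0.89, array([ 0.4205, -0.2571,  0.1387]))], 'lane0': [(0.74, array([ 0.5053, -0.2457,  0.0502])), (0.72, array([ 0.4183, -0.2582,  0.0483])), (0.71, array([ 0.5778, -0.2426,  0.0496])), (0.64, array([0.3772, 0.4533, 0.0026]))]}
{'bottle0_mid': []}
```

View pics/f.png

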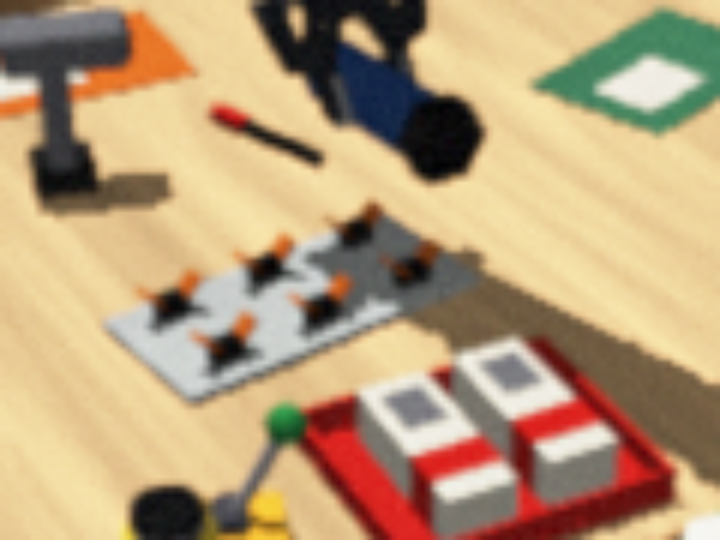

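The bottle hangs level over the near lane, with the saddles at about (360,230) and (412,265). I lower it.

```bash
python3 -m creep '[{"x":-0.015,"y":0,"z":0.03,"wx":0,"wy":0,"wz":0},{"x":-0.035,"y":0,"z":0.075,"wx":0,"wy":0,"wz":0},{"x":-0.057,"y":0,"z":0.12,"wx":0,"wy":0,"wz":0},{"x":-0.08,"y":0,"z":0.17,"wx":0,"wy":0,"wz":0},{"x":-0.1,"y":0,"z":0.21,"wx":0,"wy":0,"wz":0},{"x":-0.12,"y":0,"z":0.25,"wx":0,"wy":0,"wz":0},{"x":-0.135,"y":-0.002,"z":0.285,"wx":0,"wy":0,"wz":0},{"x":-0.14,"y":-0.002,"z":0.297,"wx":0,"wy":0,"wz":0},{"x":-0.145,"y":-0.002,"z":0.306,"wx":0,"wy":0,"wz":0},{"x":-0.145,"y":-0.002,"z":0.306,"wx":0,"wy":0,"wz":0}]'
python3 -m creep '[{"x":-0.001,"y":0,"z":0.002,"wx":0,"wy":0,"wz":0},{"x":-0.002,"y":0,"z":0.004,"wx":0,"wy":0,"wz":0},{"x":-0.003,"y":0,"z":0.006,"wx":0,"wy":0,"wz":0},{"x":-0.004,"y":0,"z":0.008,"wx":0,"wy":0,"wz":0},{"x":-0.005,"y":0,"z":0.01,"wx":0,"wy":0,"wz":0},{"x":-0.005,"y":0,"z":0.01,"wx":0,"wy":0,"wz":0},{"x":-0.005,"y":0,"z":0.01,"wx":0,"wy":0,"wz":0},{"x":-0.005,"y":0,"z":0.01,"wx":0,"wy":0,"wz":0},{"x":-0.005,"y":0,"z":0.01,"wx":0,"wy":0,"wz":0},{"x":-0.005,"y":0,"z":0.01,"wx":0,"wy":0,"wz":0}]'
python3 - <<'E'
from h import *
log()
p=cams.get_image("scene"); print(spots(["bottle0_mid"],0,p)); 
cv2.imwrite("pics/g.png",cv2.resize(p["image"][130:220,190:310,::-1],None,fx=6,fy=6))
E
```

```text
clock: 30.75
tool_pos: [0.4186, -0.2703, 0.0588]
ee_rot: [-1.879, -2.065, -0.414]
force: [-0.2, 0.6, -2.1]
finger_gap: 0.0485
grasp_force: 82.7
clock: 31.75
tool_pos: [0.4186, -0.2702, 0.056]
ee_rot: [-1.879, -2.065, -0.414]
force: [0.1, -0.7, -2.3]
finger_gap: 0.0479
grasp_force: 82.7
31.75 [ 0.0607  0.8195  0.8167  1.9586 -0.9107  1.1978  1.5175] [ 0.4186 -0.2702  0.056 ]
{'bottle0_mid': [(0.85, array([ 0.4197, -0.261 ,  0.0533]))]}
```

View pics/g.png

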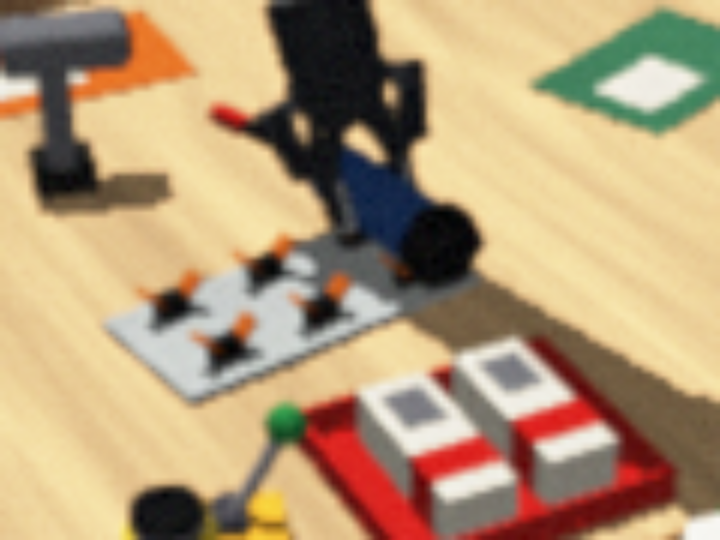

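```bash
python3 -m creep '[{"x":-0.002,"y":0,"z":0.004,"wx":0,"wy":0,"wz":0},{"x":-0.003,"y":0,"z":0.007,"wx":0,"wy":0,"wz":0},{"x":-0.005,"y":0,"z":0.011,"wx":0,"wy":0,"wz":0},{"x":-0.006,"y":0,"z":0.013,"wx":0,"wy":0,"wz":0},{"x":-0.0068,"y":0,"z":0.0145,"wx":0,"wy":0,"wz":0},{"x":-0.0068,"y":0,"z":0.0145,"wx":0,"wy":0,"wz":0},{"x":-0.0068,"y":0,"z":0.0145,"wx":0,"wy":0,"wz":0},{"x":-0.0068,"y":0,"z":0.0145,"wx":0,"wy":0,"wz":0},{"x":-0.0068,"y":0,"z":0.0145,"wx":0,"wy":0,"wz":0},{"x":-0.0068,"y":0,"z":0.0145,"wx":0,"wy":0,"wz":0}]'
```

```text
clock: 32.85
tool_pos: [0.42, -0.2702, 0.0532]
ee_rot: [-1.879, -2.067, -0.418]
force: [2.2, 1.7, 9.7]
finger_gap: 0.0483
grasp_force: 84.0
```

```bash
python3 -m creep '[{"x":0,"y":0,"z":0,"wx":0,"wy":0,"wz":0},{"x":0,"y":0,"z":0,"wx":0,"wy":0,"wz":0},{"x":0,"y":0,"z":0,"wx":0,"wy":0,"wz":0},{"x":0,"y":0,"z":0,"wx":0,"wy":0,"wz":0},{"x":0,"y":0,"z":-0.05,"wx":0,"wy":0,"wz":0},{"x":0,"y":0,"z":-0.15,"wx":0,"wy":0,"wz":0},{"x":0,"y":0,"z":-0.3,"wx":0,"wy":0,"wz":0},{"x":0,"y":0,"z":-0.45,"wx":0,"wy":0,"wz":0},{"x":0,"y":0,"z":-0.6,"wx":0,"wy":0,"wz":0},{"x":0,"y":0,"z":-0.75,"wx":0,"wy":0,"wz":0}]' 0.45
python3 - <<'E'
from h import *
log()
p=cams.get_image("scene"); print(spots(["bottle0_mid","bottle0","lane0"],0,p)); 
q=cams.get_image("top"); print(spots(["bottle0_mid","bottle0","lane0"],0,q))
cv2.imwrite("pics/g2.png",np.hstack([cv2.resize(p["image"][130:220,190:310,::-1],None,fx=3,fy=3),cv2.resize(q["image"][160:250,270:390,::-1],None,fx=3,fy=3)]))
plan([((.44,-.10,.33),Rt(0,0)),((.50,.12,.33),Rt(-30)),((.52,.34,.30),Rt(-65))])
E
```

```text
clock: 33.85
tool_pos: [0.4254, -0.3497, 0.2245]
ee_rot: [-1.88, -2.065, -0.414]
force: [0.1, 0.2, 0.5]
finger_gap: 0.0618
grasp_force: 0.0
33.85 [ 0.0989  0.6777  0.9614  1.7244 -0.7115  1.5017  1.3863] [ 0.4254 -0.3497  0.2245]
{'bottle0_mid': [(0.84, array([ 0.4231, -0.2581,  0.0478]))], 'bottle0': [(0.91, array([ 0.4164, -0.1767,  0.0509])), (0.62, array([0.5371, 0.273 , 0.0029])), (0.55, array([0.6297, 0.2822, 0.0077]))], 'lane0': [(0.95, array([ 0.5029, -0.246 ,  0.0497])), (0.92, array([ 0.4202, -0.254 ,  0.0492])), (0.79, array([ 0.5767, -0.2407,  0.049 ]))]}
{'bottle0_mid': [], 'bottle0': [(0.61, array([0.632 , 0.2881, 0.0108])), (0.6, array([0.5384, 0.2741, 0.0063]))], 'lane0': [(0.95, array([ 0.4947, -0.2505,  0.0525])), (0.93, array([ 0.576 , -0.2347,  0.0471]))]}
{'x': 1.073, 'y': 0.151, 'z': 0.019, 'wx': -0.02, 'wy': -0.415, 'wz': 0.089} !!
{'x': 0.88, 'y': 0.24, 'z': 0.0, 'wx': 0.0, 'wy': -0.5, 'wz': 0.0} 
{'x': 0.822, 'y': 0.08, 'z': -0.336, 'wx': 0.0, 'wy': -0.583, 'wz': 0.0}
```

View pics/g2.png

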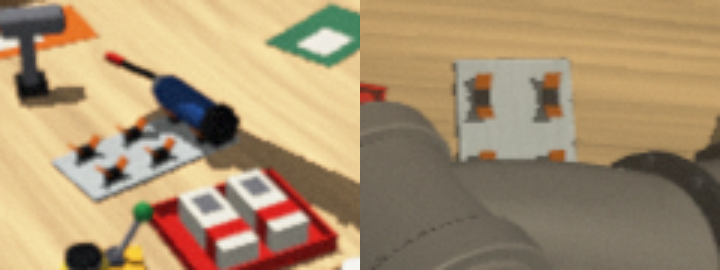

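The bottle lies in the near lane, at about (195,108) in the left crop, resting in both saddles. On to the second bottle.

```bash
python3 -m creep '[{"x":0.1,"y":0.01,"z":0,"wx":0,"wy":-0.02,"wz":0.01},{"x":0.2,"y":0.03,"z":0,"wx":0,"wy":-0.06,"wz":0.02},{"x":0.35,"y":0.05,"z":0,"wx":0,"wy":-0.12,"wz":0.03},{"x":0.5,"y":0.07,"z":0.01,"wx":0,"wy":-0.18,"wz":0.04},{"x":0.65,"y":0.09,"z":0.01,"wx":-0.01,"wy":-0.25,"wz":0.06},{"x":0.8,"y":0.12,"z":0.02,"wx":-0.01,"wy":-0.32,"wz":0.07},{"x":0.93,"y":0.14,"z":0.02,"wx":-0.02,"wy":-0.38,"wz":0.08},{"x":1,"y":0.15,"z":0.02,"wx":-0.02,"wy":-0.415,"wz":0.09},{"x":1,"y":0.15,"z":0.02,"wx":-0.02,"wy":-0.415,"wz":0.09},{"x":1,"y":0.15,"z":0.02,"wx":-0.02,"wy":-0.415,"wz":0.09}]' 0.7
python3 -m creep '[{"x":0.1,"y":0.03,"z":0,"wx":0,"wy":-0.04,"wz":0},{"x":0.22,"y":0.06,"z":0,"wx":0,"wy":-0.1,"wz":0},{"x":0.35,"y":0.09,"z":0,"wx":0,"wy":-0.17,"wz":0},{"x":0.5,"y":0.13,"z":0,"wx":0,"wy":-0.25,"wz":0},{"x":0.65,"y":0.17,"z":0,"wx":0,"wy":-0.33,"wz":0},{"x":0.78,"y":0.21,"z":0,"wx":0,"wy":-0.41,"wz":0},{"x":0.86,"y":0.23,"z":0,"wx":0,"wy":-0.47,"wz":0},{"x":0.88,"y":0.24,"z":0,"wx":0,"wy":-0.5,"wz":0},{"x":0.88,"y":0.24,"z":0,"wx":0,"wy":-0.5,"wz":0},{"x":0.88,"y":0.24,"z":0,"wx":0,"wy":-0.5,"wz":0}]'
python3 - <<'E'
from h import *
log()
q=cams.get_image("top"); print(spots(["bottle0_mid","bottle0"],0,q))
tz=Rt(-65)[:,2]; g=np.array([.5395,.2735,.100])
plan([((.53,.32,.30),Rt(-65)),(g-.1*tz,Rt(-65)),(g-.003*tz,None)])
E
```

```text
clock: 35.25
tool_pos: [0.4417, -0.1147, 0.3222]
ee_rot: [2.218, 2.224, 0.001]
force: [-0.3, 0.7, 1.2]
finger_gap: 0.0728
grasp_force: 0.0
clock: 36.25
tool_pos: [0.5013, 0.1008, 0.3224]
ee_rot: [1.93, 1.922, -0.518]
force: [-0.3, -0.7, -0.4]
finger_gap: 0.0722
grasp_force: 0.0
36.25 [-1.3878  0.4297  1.0831  1.8447  0.1259  1.261  -0.3648] [0.5013 0.1008 0.3224]
{'bottle0_mid': [(0.96, array([ 0.4199, -0.2553,  0.0489]))], 'bottle0': [(0.64, array([0.5424, 0.2722, 0.0063]))]}
{'x': 0.806, 'y': 0.11, 'z': -0.359, 'wx': -0.003, 'wy': -0.584, 'wz': -0.004} 
{'x': 0.646, 'y': 0.038, 'z': 0.107, 'wx': 0.0, 'wy': 0.0, 'wz': 0.0} 
{'x': 0.0, 'y': 0.0, 'z': 0.388, 'wx': 0.0, 'wy': 0.0, 'wz': 0.0}
```

```bash
python3 -m creep '[{"x":0.08,"y":0.01,"z":-0.04,"wx":0,"wy":-0.03,"wz":0},{"x":0.17,"y":0.02,"z":-0.08,"wx":0,"wy":-0.09,"wz":0},{"x":0.28,"y":0.04,"z":-0.13,"wx":0,"wy":-0.16,"wz":0},{"x":0.39,"y":0.055,"z":-0.18,"wx":0,"wy":-0.24,"wz":0},{"x":0.5,"y":0.07,"z":-0.23,"wx":0,"wy":-0.32,"wz":0},{"x":0.61,"y":0.085,"z":-0.28,"wx":0,"wy":-0.4,"wz":0},{"x":0.71,"y":0.1,"z":-0.32,"wx":0,"wy":-0.48,"wz":0},{"x":0.78,"y":0.11,"z":-0.35,"wx":0,"wy":-0.55,"wz":0},{"x":0.806,"y":0.11,"z":-0.359,"wx":0,"wy":-0.584,"wz":0},{"x":0.806,"y":0.11,"z":-0.359,"wx":0,"wy":-0.584,"wz":0}]'
python3 -m creep '[{"x":0.06,"y":0,"z":0.01,"wx":0,"wy":0,"wz":0},{"x":0.14,"y":0.01,"z":0.02,"wx":0,"wy":0,"wz":0},{"x":0.23,"y":0.015,"z":0.03,"wx":0,"wy":0,"wz":0},{"x":0.32,"y":0.02,"z":0.04,"wx":0,"wy":0,"wz":0},{"x":0.41,"y":0.025,"z":0.05,"wx":0,"wy":0,"wz":0},{"x":0.5,"y":0.03,"z":0.07,"wx":0,"wy":0,"wz":0},{"x":0.58,"y":0.035,"z":0.09,"wx":0,"wy":0,"wz":0},{"x":0.646,"y":0.04,"z":0.107,"wx":0,"wy":0,"wz":0},{"x":0.646,"y":0.04,"z":0.107,"wx":0,"wy":0,"wz":0},{"x":0.646,"y":0.04,"z":0.107,"wx":0,"wy":0,"wz":0}]'
python3 - <<'E'
from h import *
log()
q=cams.get_image("scene"); print(spots(["bottle0"],0,q))
tz=Rt(-65)[:,2]; g=np.array([.540,.2735,.100])
plan([(g-.003*tz,Rt(-65))])
E
```

```text
clock: 37.4
tool_pos: [0.5295, 0.3224, 0.2981]
ee_rot: [1.521, 1.521, -0.972]
force: [0.1, -0.0, 1.0]
finger_gap: 0.0721
grasp_force: 0.0
clock: 38.4
tool_pos: [0.5401, 0.3654, 0.1416]
ee_rot: [1.523, 1.519, -0.972]
force: [-0.2, -0.9, 0.9]
finger_gap: 0.0727
grasp_force: 0.0
38.4 [-1.3596  1.231   0.8723  1.2449  0.0457  1.6854 -0.6105] [0.5401 0.3654 0.1416]
{'bottle0': [(0.81, array([0.6273, 0.2795, 0.0074])), (0.78, array([0.5368, 0.2732, 0.0041])), (0.66, array([ 0.4149, -0.1759,  0.0503]))]}
{'x': -0.0, 'y': -0.001, 'z': 0.394, 'wx': -0.0, 'wy': 0.001, 'wz': -0.003}
```

```bash
python3 -m creep '[{"x":0,"y":0,"z":0.05,"wx":0,"wy":0,"wz":0},{"x":0,"y":-0.001,"z":0.1,"wx":0,"wy":0,"wz":0},{"x":0,"y":-0.002,"z":0.16,"wx":0,"wy":0,"wz":0},{"x":0,"y":-0.003,"z":0.22,"wx":0,"wy":0,"wz":0},{"x":0,"y":-0.004,"z":0.28,"wx":0,"wy":0,"wz":0},{"x":0,"y":-0.004,"z":0.33,"wx":0,"wy":0,"wz":0},{"x":0,"y":-0.004,"z":0.37,"wx":0,"wy":0,"wz":0},{"x":0,"y":-0.004,"z":0.394,"wx":0,"wy":0,"wz":0},{"x":0,"y":-0.004,"z":0.394,"wx":0,"wy":0,"wz":0},{"x":0,"y":-0.004,"z":0.394,"wx":0,"wy":0,"wz":0}]'
python3 -m creep '[{"x":0,"y":0,"z":0,"wx":0,"wy":0,"wz":0},{"x":0,"y":0,"z":0,"wx":0,"wy":0,"wz":0},{"x":0,"y":0,"z":0,"wx":0,"wy":0,"wz":0},{"x":0,"y":0,"z":0,"wx":0,"wy":0,"wz":0},{"x":0,"y":0,"z":0,"wx":0,"wy":0,"wz":0},{"x":0,"y":0,"z":0,"wx":0,"wy":0,"wz":0},{"x":0,"y":0,"z":0,"wx":0,"wy":0,"wz":0},{"x":0,"y":0,"z":0,"wx":0,"wy":0,"wz":0},{"x":0,"y":0,"z":0,"wx":0,"wy":0,"wz":0},{"x":0,"y":0,"z":0,"wx":0,"wy":0,"wz":0}]' -1 80
python3 -m creep '[{"x":-0.03,"y":0,"z":-0.014,"wx":0,"wy":0,"wz":0},{"x":-0.08,"y":0,"z":-0.037,"wx":0,"wy":0,"wz":0},{"x":-0.15,"y":0,"z":-0.07,"wx":0,"wy":0,"wz":0},{"x":-0.23,"y":0,"z":-0.107,"wx":0,"wy":0,"wz":0},{"x":-0.31,"y":0,"z":-0.145,"wx":0,"wy":0,"wz":0},{"x":-0.39,"y":0,"z":-0.182,"wx":0,"wy":0,"wz":0},{"x":-0.47,"y":0,"z":-0.22,"wx":0,"wy":0,"wz":0},{"x":-0.54,"y":0,"z":-0.252,"wx":0,"wy":0,"wz":0},{"x":-0.6,"y":0,"z":-0.28,"wx":0,"wy":0,"wz":0},{"x":-0.616,"y":0,"z":-0.287,"wx":0,"wy":0,"wz":0}]'
python3 - <<'E'
from h import *
log()
q=cams.get_image("top"); print(spots(["bottle0_mid"],0,q),spots(["bottle0_mid"],"scene"))
plan([((.53,.09,.33),Rt(-30)),((.51,-.10,.30),Rt(25,5.5))])
E
```

```text
clock: 39.5
tool_pos: [0.5389, 0.2768, 0.1]
ee_rot: [1.523, 1.52, -0.971]
force: [-0.5, 0.4, -0.9]
finger_gap: 0.0726
grasp_force: 0.0
clock: 40.5
tool_pos: [0.5389, 0.2766, 0.1003]
ee_rot: [1.523, 1.52, -0.971]
force: [-1.8, 3.3, 4.8]
finger_gap: 0.0482
grasp_force: 81.6
clock: 41.5
tool_pos: [0.5391, 0.2766, 0.2722]
ee_rot: [1.525, 1.519, -0.969]
force: [0.9, 0.3, -3.2]
finger_gap: 0.0481
grasp_force: 82.4
41.5 [-1.3994  1.0215  0.978   1.4416  0.1759  1.6291 -0.4985] [0.5391 0.2766 0.2722]
{'bottle0_mid': [(0.58, array([ 0.4192, -0.2559,  0.0505])), (0.36, array([ 0.3958, -0.4693,  0.0036])), (0.27, array([ 0.6307, -0.0059,  0.0902]))]} {'bottle0_mid': [(0.9, array([ 0.4209, -0.2582,  0.0491]))]}
{'x': -0.536, 'y': -0.032, 'z': 0.575, 'wx': -0.001, 'wy': 0.586, 'wz': -0.0} 
{'x': -0.598, 'y': -0.08, 'z': 0.484, 'wx': -0.004, 'wy': 0.916, 'wz': -0.095}
```

```bash
python3 -m creep '[{"x":-0.04,"y":0,"z":0.04,"wx":0,"wy":0.03,"wz":0},{"x":-0.09,"y":-0.01,"z":0.1,"wx":0,"wy":0.08,"wz":0},{"x":-0.15,"y":-0.01,"z":0.16,"wx":0,"wy":0.14,"wz":0},{"x":-0.21,"y":-0.01,"z":0.22,"wx":0,"wy":0.21,"wz":0},{"x":-0.27,"y":-0.02,"z":0.29,"wx":0,"wy":0.28,"wz":0},{"x":-0.34,"y":-0.02,"z":0.36,"wx":0,"wy":0.35,"wz":0},{"x":-0.4,"y":-0.02,"z":0.43,"wx":0,"wy":0.42,"wz":0},{"x":-0.46,"y":-0.03,"z":0.5,"wx":0,"wy":0.49,"wz":0},{"x":-0.51,"y":-0.03,"z":0.55,"wx":0,"wy":0.55,"wz":0},{"x":-0.536,"y":-0.03,"z":0.575,"wx":0,"wy":0.584,"wz":0}]'
python3 -m creep '[{"x":-0.06,"y":-0.01,"z":0.05,"wx":0,"wy":0.06,"wz":-0.01},{"x":-0.13,"y":-0.02,"z":0.11,"wx":0,"wy":0.16,"wz":-0.02},{"x":-0.2,"y":-0.03,"z":0.17,"wx":0,"wy":0.27,"wz":-0.03},{"x":-0.28,"y":-0.04,"z":0.23,"wx":0,"wy":0.39,"wz":-0.04},{"x":-0.36,"y":-0.05,"z":0.29,"wx":0,"wy":0.51,"wz":-0.06},{"x":-0.43,"y":-0.06,"z":0.35,"wx":0,"wy":0.63,"wz":-0.07},{"x":-0.49,"y":-0.07,"z":0.4,"wx":0,"wy":0.75,"wz":-0.08},{"x":-0.55,"y":-0.08,"z":0.45,"wx":0,"wy":0.85,"wz":-0.09},{"x":-0.59,"y":-0.08,"z":0.484,"wx":0,"wy":0.91,"wz":-0.095},{"x":-0.598,"y":-0.08,"z":0.484,"wx":0,"wy":0.916,"wz":-0.095}]'
python3 - <<'E'
from h import *
log()
p=cams.get_image("scene"); print(spots(["bottle0_mid","lane0"],0,p)); print(spots(["bottle0_mid"],"top"))
R=Rt(25,5.5); ly=Ro.from_euler("z",5.5,degrees=True).apply([0,1,0]); l=np.array([.4985,-.2475,.05])
gp=l-.013*ly
plan([(gp-.003*R[:,2]+[0,0,.09],R),(gp-.003*R[:,2]+[0,0,.004],R)])
E
```

```text
clock: 42.7
tool_pos: [0.5301, 0.0867, 0.3313]
ee_rot: [1.933, 1.922, -0.517]
force: [0.3, 0.3, -2.0]
finger_gap: 0.0479
grasp_force: 82.6
clock: 43.7
tool_pos: [0.5094, -0.1037, 0.299]
ee_rot: [-1.884, -2.055, -0.407]
force: [-0.9, -0.6, -3.4]
finger_gap: 0.0481
grasp_force: 82.9
43.7 [-0.3562  0.3838  0.8665  1.8288 -0.6509  1.3923  0.827 ] [ 0.5094 -0.1037  0.299 ]
{'bottle0_mid': [(0.85, array([ 0.421, -0.26 ,  0.049]))], 'lane0': [(0.96, array([ 0.5798, -0.241 ,  0.0488])), (0.76, array([ 0.4229, -0.2578,  0.0479])), (0.76, array([ 0.5037, -0.2497,  0.0505])), (0.43, array([0.5238, 0.1967, 0.0068]))]}
{'bottle0_mid': [(0.62, array([ 0.4208, -0.2571,  0.0486]))]}
{'x': -0.853, 'y': -0.105, 'z': 0.302, 'wx': -0.004, 'wy': 0.001, 'wz': 0.0} 
{'x': -0.145, 'y': -0.0, 'z': 0.312, 'wx': 0.0, 'wy': 0.0, 'wz': 0.0}
```

```bash
python3 -m creep '[{"x":-0.06,"y":-0.01,"z":0.02,"wx":0,"wy":0,"wz":0},{"x":-0.14,"y":-0.02,"z":0.05,"wx":0,"wy":0,"wz":0},{"x":-0.24,"y":-0.03,"z":0.08,"wx":0,"wy":0,"wz":0},{"x":-0.35,"y":-0.045,"z":0.12,"wx":-0.004,"wy":0,"wz":0},{"x":-0.46,"y":-0.06,"z":0.16,"wx":-0.004,"wy":0,"wz":0},{"x":-0.57,"y":-0.07,"z":0.2,"wx":-0.004,"wy":0,"wz":0},{"x":-0.67,"y":-0.085,"z":0.24,"wx":-0.004,"wy":0,"wz":0},{"x":-0.77,"y":-0.095,"z":0.275,"wx":-0.004,"wy":0,"wz":0},{"x":-0.85,"y":-0.105,"z":0.302,"wx":-0.004,"wy":0,"wz":0},{"x":-0.853,"y":-0.105,"z":0.302,"wx":-0.004,"wy":0,"wz":0}]'
python3 - <<'E'
from h import *
log()
R=Rt(25,5.5); ly=Ro.from_euler("z",5.5,degrees=True).apply([0,1,0]); l=np.array([.499,-.2475,.05])
gp=l-.013*ly
plan([(gp-.003*R[:,2]+[0,0,.005],R),(gp-.003*R[:,2],R)])
p=cams.get_image("scene"); print(spots(["bottle0_mid","bottle0"],0,p)); q=cams.get_image("top")
cv2.imwrite("pics/h.png",np.hstack([cv2.resize(p["image"][120:220,190:310,::-1],None,fx=3.3,fy=3.3),cv2.resize(q["image"][150:250,270:390,::-1],None,fx=3.3,fy=3.3)]))
E
```

```text
clock: 44.95
tool_pos: [0.4989, -0.2633, 0.1413]
ee_rot: [-1.879, -2.062, -0.412]
force: [-0.1, 0.4, -3.5]
finger_gap: 0.0478
grasp_force: 83.0
44.95 [ 0.0344  0.7131  0.7652  1.7827 -0.7851  1.3097  1.2468] [ 0.4989 -0.2633  0.1413]
{'x': -0.135, 'y': 0.007, 'z': 0.306, 'wx': -0.001, 'wy': 0.002, 'wz': -0.003} 
{'x': -0.008, 'y': -0.0, 'z': 0.018, 'wx': 0.0, 'wy': 0.0, 'wz': 0.0} 
{'bottle0_mid': [(0.74, array([ 0.5767, -0.2427,  0.0517])), (0.59, array([ 0.4234, -0.26  ,  0.0485])), (0.31, array([ 0.665 , -0.0284,  0.0031]))], 'bottle0': [(0.81, array([ 0.492 , -0.1703,  0.1344])), (0.78, array([0.6308, 0.2834, 0.006 ])), (0.58, array([ 0.6663, -0.0271,  0.004 ])), (0.54, array([ 0.4127, -0.1751,  0.0494]))]}
```

View pics/h.png

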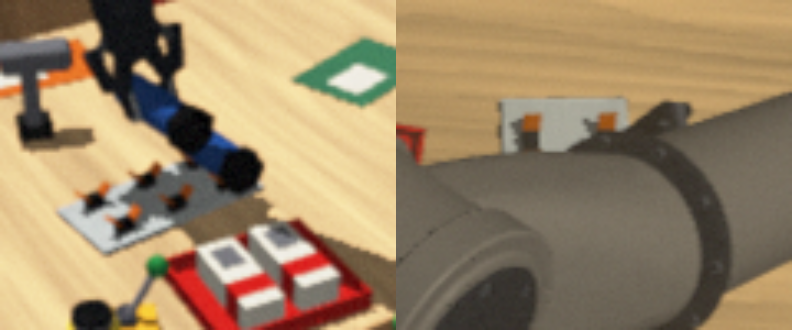

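The second bottle hangs level above the middle lane, its foot at (190,130) in the left crop; the first one is undisturbed. Lowering to contact.

```bash
python3 -m creep '[{"x":-0.015,"y":0,"z":0.03,"wx":0,"wy":0,"wz":0},{"x":-0.033,"y":0.002,"z":0.075,"wx":0,"wy":0,"wz":0},{"x":-0.053,"y":0.004,"z":0.12,"wx":0,"wy":0,"wz":0},{"x":-0.075,"y":0.006,"z":0.17,"wx":0,"wy":0,"wz":0},{"x":-0.093,"y":0.007,"z":0.21,"wx":0,"wy":0,"wz":0},{"x":-0.11,"y":0.007,"z":0.25,"wx":0,"wy":0,"wz":0},{"x":-0.125,"y":0.007,"z":0.285,"wx":0,"wy":0,"wz":0},{"x":-0.13,"y":0.007,"z":0.297,"wx":0,"wy":0,"wz":0},{"x":-0.135,"y":0.007,"z":0.306,"wx":0,"wy":0,"wz":0},{"x":-0.135,"y":0.007,"z":0.306,"wx":0,"wy":0,"wz":0}]'
python3 -m creep '[{"x":-0.002,"y":0,"z":0.004,"wx":0,"wy":0,"wz":0},{"x":-0.003,"y":0,"z":0.007,"wx":0,"wy":0,"wz":0},{"x":-0.005,"y":0,"z":0.01,"wx":0,"wy":0,"wz":0},{"x":-0.006,"y":0,"z":0.013,"wx":0,"wy":0,"wz":0},{"x":-0.007,"y":0,"z":0.016,"wx":0,"wy":0,"wz":0},{"x":-0.008,"y":0,"z":0.018,"wx":0,"wy":0,"wz":0},{"x":-0.009,"y":0,"z":0.02,"wx":0,"wy":0,"wz":0},{"x":-0.01,"y":0,"z":0.021,"wx":0,"wy":0,"wz":0},{"x":-0.01,"y":0,"z":0.021,"wx":0,"wy":0,"wz":0},{"x":-0.01,"y":0,"z":0.021,"wx":0,"wy":0,"wz":0}]'
```

```text
clock: 46.15
tool_pos: [0.5008, -0.2618, 0.0592]
ee_rot: [-1.88, -2.063, -0.416]
force: [0.2, 0.7, -3.8]
finger_gap: 0.0477
grasp_force: 83.0
clock: 47.15
tool_pos: [0.5008, -0.2616, 0.0538]
ee_rot: [-1.879, -2.062, -0.417]
force: [-0.4, 1.6, 4.6]
finger_gap: 0.0478
grasp_force: 83.3
```

```bash
python3 -m creep '[{"x":-0.001,"y":0,"z":0.003,"wx":0,"wy":0,"wz":0},{"x":-0.001,"y":0,"z":0.003,"wx":0,"wy":0,"wz":0},{"x":-0.001,"y":0,"z":0.003,"wx":0,"wy":0,"wz":0},{"x":-0.001,"y":0,"z":0.003,"wx":0,"wy":0,"wz":0},{"x":-0.001,"y":0,"z":-0.05,"wx":0,"wy":0,"wz":0},{"x":0,"y":0,"z":-0.15,"wx":0,"wy":0,"wz":0},{"x":0,"y":0,"z":-0.3,"wx":0,"wy":0,"wz":0},{"x":0,"y":0,"z":-0.45,"wx":0,"wy":0,"wz":0},{"x":0,"y":0,"z":-0.6,"wx":0,"wy":0,"wz":0},{"x":0,"y":0,"z":-0.75,"wx":0,"wy":0,"wz":0}]' 0.4
python3 - <<'E'
from h import *
log()
p=cams.get_image("scene"); print(spots(["bottle0_mid","bottle0"],0,p)); 
plan([((.54,-.12,.33),Rt(0,0)),((.59,.10,.33),Rt(-30)),((.62,.33,.30),Rt(-65))])
E
```

```text
clock: 48.15
tool_pos: [0.5076, -0.3415, 0.226]
ee_rot: [-1.881, -2.063, -0.416]
force: [1.2, 0.2, -0.2]
finger_gap: 0.0599
grasp_force: 0.0
48.15 [ 0.1357  0.701   0.8105  1.5793 -0.7149  1.5078  1.2191] [ 0.5076 -0.3415  0.226 ]
{'bottle0_mid': [(0.9, array([ 0.4236, -0.2594,  0.0463]))], 'bottle0': [(0.83, array([0.6274, 0.2822, 0.0039])), (0.73, array([ 0.4141, -0.177 ,  0.0486])), (0.61, array([ 0.4923, -0.1746,  0.049 ]))]}
{'x': 0.97, 'y': 0.209, 'z': -0.009, 'wx': -0.015, 'wy': -0.411, 'wz': 0.086} 
{'x': 0.88, 'y': 0.2, 'z': 0.0, 'wx': 0.0, 'wy': -0.5, 'wz': 0.0} 
{'x': 0.857, 'y': 0.12, 'z': -0.356, 'wx': 0.0, 'wy': -0.583, 'wz': 0.0}
```

```bash
python3 -m creep '[{"x":0.1,"y":0.02,"z":0,"wx":0,"wy":-0.02,"wz":0.01},{"x":0.2,"y":0.04,"z":0,"wx":0,"wy":-0.06,"wz":0.02},{"x":0.35,"y":0.07,"z":0,"wx":0,"wy":-0.12,"wz":0.03},{"x":0.5,"y":0.1,"z":0,"wx":0,"wy":-0.18,"wz":0.04},{"x":0.65,"y":0.14,"z":0,"wx":-0.01,"wy":-0.25,"wz":0.06},{"x":0.8,"y":0.17,"z":0,"wx":-0.01,"wy":-0.32,"wz":0.07},{"x":0.92,"y":0.2,"z":0,"wx":-0.015,"wy":-0.38,"wz":0.08},{"x":0.97,"y":0.21,"z":0,"wx":-0.015,"wy":-0.411,"wz":0.086},{"x":0.97,"y":0.21,"z":0,"wx":-0.015,"wy":-0.411,"wz":0.086},{"x":0.97,"y":0.21,"z":0,"wx":-0.015,"wy":-0.411,"wz":0.086}]' 0.7
python3 -m creep '[{"x":0.1,"y":0.02,"z":0,"wx":0,"wy":-0.04,"wz":0},{"x":0.22,"y":0.05,"z":0,"wx":0,"wy":-0.1,"wz":0},{"x":0.35,"y":0.08,"z":0,"wx":0,"wy":-0.17,"wz":0},{"x":0.5,"y":0.11,"z":0,"wx":0,"wy":-0.25,"wz":0},{"x":0.65,"y":0.15,"z":0,"wx":0,"wy":-0.33,"wz":0},{"x":0.78,"y":0.18,"z":0,"wx":0,"wy":-0.41,"wz":0},{"x":0.86,"y":0.2,"z":0,"wx":0,"wy":-0.47,"wz":0},{"x":0.88,"y":0.2,"z":0,"wx":0,"wy":-0.5,"wz":0},{"x":0.88,"y":0.2,"z":0,"wx":0,"wy":-0.5,"wz":0},{"x":0.88,"y":0.2,"z":0,"wx":0,"wy":-0.5,"wz":0}]'
python3 - <<'E'
from h import *
log()
q=cams.get_image("top"); print(spots(["bottle0_mid","bottle0","goods"],0,q))
tz=Rt(-65)[:,2]; g=np.array([.630,.2835,.100])
plan([((.62,.33,.30),Rt(-65)),(g-.1*tz,Rt(-65)),(g-.003*tz,None)])
from fk2 import fk,ik
x=np.load("x.npy"); q=env.read_state()["joint_pos"]
for P in ((.62,.33,.30),g-.1*tz,g-.003*tz,g+[0,0,.17]): b=ik(np.array(P),Rt(-65),x,[q]); print(b); q=b[1]
E
```

```text
clock: 49.3
tool_pos: [0.5393, -0.1164, 0.3251]
ee_rot: [-2.213, -2.22, 0.0]
force: [-1.0, 0.0, -0.9]
finger_gap: 0.0723
grasp_force: 0.0
clock: 50.3
tool_pos: [0.5891, 0.1, 0.3266]
ee_rot: [1.933, 1.93, -0.518]
force: [0.1, -0.7, -0.6]
finger_gap: 0.0727
grasp_force: 0.0
50.3 [-1.2593  0.6973  1.2316  1.6524 -0.1403  1.2851 -0.0562] [0.5891 0.1    0.3266]
{'bottle0_mid': [(0.65, array([ 0.4198, -0.2574,  0.0499]))], 'bottle0': [(0.83, array([ 0.4077, -0.175 ,  0.0519])), (0.65, array([ 0.4932, -0.1681,  0.0505])), (0.59, array([0.6327, 0.292 , 0.0071]))], 'goods': [(0.83, array([ 0.5363,  0.2482, -0.0003]))]}
{'x': 0.849, 'y': 0.122, 'z': -0.359, 'wx': -0.003, 'wy': -0.589, 'wz': 0.001} 
{'x': 0.646, 'y': 0.04, 'z': 0.107, 'wx': 0.0, 'wy': 0.0, 'wz': 0.0} 
{'x': 0.0, 'y': 0.0, 'z': 0.388, 'wx': 0.0, 'wy': 0.0, 'wz': 0.0} 
(np.float64(4.277732076900253e-06), array([-1.3029,  1.2266,  1.2108,  1.1077, -0.0121,  1.77  , -0.2614]))
(np.float64(8.006492906998192e-07), array([-1.2602,  1.4123,  1.1203,  0.9943, -0.1353,  1.7611, -0.4095]))
(np.float64(1.8026027704401573e-06), array([-1.2809,  1.4123,  1.1091,  1.2264, -0.136 ,  1.547 , -0.3975]))
(np.float64(5.437670573815807e-07), array([-1.2986,  1.2374,  1.211 ,  1.2153, -0.0207,  1.6549, -0.2615]))
```

```bash
python3 -m creep '[{"x":0.08,"y":0.01,"z":-0.04,"wx":0,"wy":-0.03,"wz":0},{"x":0.17,"y":0.02,"z":-0.08,"wx":0,"wy":-0.09,"wz":0},{"x":0.29,"y":0.04,"z":-0.13,"wx":0,"wy":-0.16,"wz":0},{"x":0.41,"y":0.06,"z":-0.18,"wx":0,"wy":-0.24,"wz":0},{"x":0.53,"y":0.08,"z":-0.23,"wx":0,"wy":-0.32,"wz":0},{"x":0.64,"y":0.09,"z":-0.28,"wx":0,"wy":-0.4,"wz":0},{"x":0.74,"y":0.11,"z":-0.32,"wx":0,"wy":-0.48,"wz":0},{"x":0.81,"y":0.12,"z":-0.35,"wx":0,"wy":-0.55,"wz":0},{"x":0.849,"y":0.122,"z":-0.359,"wx":0,"wy":-0.589,"wz":0},{"x":0.849,"y":0.122,"z":-0.359,"wx":0,"wy":-0.589,"wz":0}]'
python3 -m creep '[{"x":0.06,"y":0,"z":0.01,"wx":0,"wy":0,"wz":0},{"x":0.14,"y":0.01,"z":0.02,"wx":0,"wy":0,"wz":0},{"x":0.23,"y":0.015,"z":0.03,"wx":0,"wy":0,"wz":0},{"x":0.32,"y":0.02,"z":0.04,"wx":0,"wy":0,"wz":0},{"x":0.41,"y":0.025,"z":0.05,"wx":0,"wy":0,"wz":0},{"x":0.5,"y":0.03,"z":0.07,"wx":0,"wy":0,"wz":0},{"x":0.58,"y":0.035,"z":0.09,"wx":0,"wy":0,"wz":0},{"x":0.646,"y":0.04,"z":0.1,"wx":0,"wy":0,"wz":0},{"x":0.646,"y":0.04,"z":0.1,"wx":0,"wy":0,"wz":0},{"x":0.646,"y":0.04,"z":0.1,"wx":0,"wy":0,"wz":0}]'
python3 - <<'E'
from h import *
log()
q=cams.get_image("scene"); print(spots(["bottle0","bottle0_mid"],0,q))
tz=Rt(-65)[:,2]; g=np.array([.630,.285,.100])
plan([(g-.003*tz,Rt(-65))])
E
```

```text
clock: 51.5
tool_pos: [0.6195, 0.3341, 0.2965]
ee_rot: [1.515, 1.528, -0.975]
force: [0.4, -0.0, -0.5]
finger_gap: 0.0729
grasp_force: 0.0
clock: 52.5
tool_pos: [0.629, 0.3775, 0.1422]
ee_rot: [1.518, 1.524, -0.974]
force: [0.6, -0.6, 0.6]
finger_gap: 0.0725
grasp_force: 0.0
52.5 [-1.2566  1.4062  1.1     0.9854 -0.1186  1.7686 -0.4192] [0.629  0.3775 0.1422]
{'bottle0': [(0.82, array([ 0.4925, -0.1715,  0.0464])), (0.74, array([ 0.4141, -0.1771,  0.052 ])), (0.73, array([0.6312, 0.2833, 0.0082])), (0.43, array([0.633 , 0.2892, 0.0876]))], 'bottle0_mid': [(0.58, array([ 0.4211, -0.2609,  0.0527])), (0.42, array([0.6294, 0.2807, 0.0081]))]}
{'x': 0.001, 'y': 0.003, 'z': 0.398, 'wx': 0.001, 'wy': 0.001, 'wz': 0.002}
```

```bash
python3 -m creep '[{"x":0,"y":0.003,"z":0.05,"wx":0,"wy":0,"wz":0},{"x":0,"y":0.006,"z":0.1,"wx":0,"wy":0,"wz":0},{"x":0,"y":0.006,"z":0.16,"wx":0,"wy":0,"wz":0},{"x":0,"y":0.006,"z":0.22,"wx":0,"wy":0,"wz":0},{"x":0,"y":0.006,"z":0.28,"wx":0,"wy":0,"wz":0},{"x":0,"y":0.006,"z":0.33,"wx":0,"wy":0,"wz":0},{"x":0,"y":0.006,"z":0.37,"wx":0,"wy":0,"wz":0},{"x":0,"y":0.006,"z":0.398,"wx":0,"wy":0,"wz":0},{"x":0,"y":0.006,"z":0.398,"wx":0,"wy":0,"wz":0},{"x":0,"y":0.006,"z":0.398,"wx":0,"wy":0,"wz":0}]'
python3 -m creep '[{"x":0,"y":0,"z":0,"wx":0,"wy":0,"wz":0},{"x":0,"y":0,"z":0,"wx":0,"wy":0,"wz":0},{"x":0,"y":0,"z":0,"wx":0,"wy":0,"wz":0},{"x":0,"y":0,"z":0,"wx":0,"wy":0,"wz":0},{"x":0,"y":0,"z":0,"wx":0,"wy":0,"wz":0},{"x":0,"y":0,"z":0,"wx":0,"wy":0,"wz":0},{"x":0,"y":0,"z":0,"wx":0,"wy":0,"wz":0},{"x":0,"y":0,"z":0,"wx":0,"wy":0,"wz":0},{"x":0,"y":0,"z":0,"wx":0,"wy":0,"wz":0},{"x":0,"y":0,"z":0,"wx":0,"wy":0,"wz":0}]' -1 80
python3 -m creep '[{"x":-0.03,"y":0,"z":-0.014,"wx":0,"wy":0,"wz":0},{"x":-0.08,"y":0,"z":-0.037,"wx":0,"wy":0,"wz":0},{"x":-0.15,"y":0,"z":-0.07,"wx":0,"wy":0,"wz":0},{"x":-0.23,"y":0,"z":-0.107,"wx":0,"wy":0,"wz":0},{"x":-0.31,"y":0,"z":-0.145,"wx":0,"wy":0,"wz":0},{"x":-0.39,"y":0,"z":-0.182,"wx":0,"wy":0,"wz":0},{"x":-0.47,"y":0,"z":-0.22,"wx":0,"wy":0,"wz":0},{"x":-0.54,"y":0,"z":-0.252,"wx":0,"wy":0,"wz":0},{"x":-0.6,"y":0,"z":-0.28,"wx":0,"wy":0,"wz":0},{"x":-0.616,"y":0,"z":-0.287,"wx":0,"wy":0,"wz":0}]'
python3 - <<'E'
from h import *
log()
plan([((.60,.10,.33),Rt(-30)),((.585,-.09,.31),Rt(25,5.5))])
E
```

```text
clock: 53.65
tool_pos: [0.6304, 0.2879, 0.1001]
ee_rot: [1.519, 1.526, -0.973]
force: [0.4, 0.4, -0.0]
finger_gap: 0.0725
grasp_force: 0.0
clock: 54.65
tool_pos: [0.6307, 0.2876, 0.1004]
ee_rot: [1.519, 1.525, -0.972]
force: [2.9, 2.3, 4.4]
finger_gap: 0.0482
grasp_force: 81.9
clock: 55.65
tool_pos: [0.6313, 0.2876, 0.2726]
ee_rot: [1.52, 1.525, -0.971]
force: [0.7, -0.1, -2.5]
finger_gap: 0.048
grasp_force: 82.1
55.65 [-1.2922  1.2268  1.1909  1.2011 -0.0032  1.666  -0.2721] [0.6313 0.2876 0.2726]
{'x': -0.525, 'y': -0.127, 'z': 0.583, 'wx': 0.001, 'wy': 0.584, 'wz': 0.002} 
{'x': -0.618, 'y': -0.06, 'z': 0.449, 'wx': -0.004, 'wy': 0.916, 'wz': -0.095}
```

```bash
python3 -m creep '[{"x":-0.04,"y":-0.01,"z":0.04,"wx":0,"wy":0.03,"wz":0},{"x":-0.09,"y":-0.02,"z":0.1,"wx":0,"wy":0.08,"wz":0},{"x":-0.15,"y":-0.035,"z":0.16,"wx":0,"wy":0.14,"wz":0},{"x":-0.21,"y":-0.05,"z":0.22,"wx":0,"wy":0.21,"wz":0},{"x":-0.27,"y":-0.065,"z":0.29,"wx":0,"wy":0.28,"wz":0},{"x":-0.34,"y":-0.08,"z":0.36,"wx":0,"wy":0.35,"wz":0},{"x":-0.4,"y":-0.095,"z":0.43,"wx":0,"wy":0.42,"wz":0},{"x":-0.46,"y":-0.11,"z":0.5,"wx":0,"wy":0.49,"wz":0},{"x":-0.51,"y":-0.12,"z":0.56,"wx":0,"wy":0.55,"wz":0},{"x":-0.525,"y":-0.127,"z":0.583,"wx":0,"wy":0.584,"wz":0}]'
python3 -m creep '[{"x":-0.06,"y":-0.01,"z":0.04,"wx":0,"wy":0.06,"wz":-0.01},{"x":-0.13,"y":-0.015,"z":0.09,"wx":0,"wy":0.16,"wz":-0.02},{"x":-0.2,"y":-0.02,"z":0.15,"wx":0,"wy":0.27,"wz":-0.03},{"x":-0.28,"y":-0.03,"z":0.21,"wx":0,"wy":0.39,"wz":-0.04},{"x":-0.36,"y":-0.035,"z":0.27,"wx":0,"wy":0.51,"wz":-0.06},{"x":-0.44,"y":-0.04,"z":0.32,"wx":0,"wy":0.63,"wz":-0.07},{"x":-0.51,"y":-0.05,"z":0.37,"wx":0,"wy":0.75,"wz":-0.08},{"x":-0.57,"y":-0.055,"z":0.42,"wx":0,"wy":0.85,"wz":-0.09},{"x":-0.61,"y":-0.06,"z":0.449,"wx":0,"wy":0.91,"wz":-0.095},{"x":-0.618,"y":-0.06,"z":0.449,"wx":0,"wy":0.916,"wz":-0.095}]'
python3 - <<'E'
from h import *
log()
p=cams.get_image("scene"); print(spots(["bottle0_mid","lane0"],0,p)); print(spots(["bottle0_mid"],"top"))
R=Rt(25,5.5); ly=Ro.from_euler("z",5.5,degrees=True).apply([0,1,0]); l=np.array([.579,-.2395,.05])
gp=l-.013*ly
plan([(gp-.003*R[:,2]+[0,0,.09],R),(gp-.003*R[:,2]+[0,0,.004],R)])
E
```

```text
clock: 56.65
tool_pos: [0.5989, 0.0963, 0.3288]
ee_rot: [1.932, 1.927, -0.52]
force: [0.5, -0.6, -1.8]
finger_gap: 0.0481
grasp_force: 82.3
clock: 57.65
tool_pos: [0.5839, -0.0938, 0.3062]
ee_rot: [-1.879, -2.054, -0.403]
force: [0.6, 0.1, -1.8]
finger_gap: 0.048
grasp_force: 82.5
57.65 [-0.3294  0.5079  0.8447  1.6609 -0.7278  1.4675  0.7913] [ 0.5839 -0.0938  0.3062]
{'bottle0_mid': [(0.93, array([ 0.4208, -0.257 ,  0.0477]))], 'lane0': [(0.92, array([ 0.5784, -0.2441,  0.0469])), (0.82, array([ 0.5029, -0.2493,  0.0495])), (0.78, array([ 0.4219, -0.2579,  0.0465])), (0.36, array([ 0.4214, -0.2607,  0.0511]))]}
{'bottle0_mid': [(0.84, array([ 0.4195, -0.2582,  0.0505]))]}
{'x': -0.876, 'y': -0.082, 'z': 0.321, 'wx': -0.009, 'wy': 0.001, 'wz': 0.001} 
{'x': -0.145, 'y': -0.0, 'z': 0.312, 'wx': 0.0, 'wy': 0.0, 'wz': 0.0}
```

```bash
python3 -m creep '[{"x":-0.06,"y":-0.01,"z":0.02,"wx":0,"wy":0,"wz":0},{"x":-0.14,"y":-0.015,"z":0.05,"wx":0,"wy":0,"wz":0},{"x":-0.24,"y":-0.02,"z":0.08,"wx":0,"wy":0,"wz":0},{"x":-0.35,"y":-0.03,"z":0.12,"wx":-0.009,"wy":0,"wz":0},{"x":-0.46,"y":-0.04,"z":0.16,"wx":-0.009,"wy":0,"wz":0},{"x":-0.57,"y":-0.05,"z":0.2,"wx":-0.009,"wy":0,"wz":0},{"x":-0.68,"y":-0.06,"z":0.25,"wx":-0.009,"wy":0,"wz":0},{"x":-0.78,"y":-0.07,"z":0.285,"wx":-0.009,"wy":0,"wz":0},{"x":-0.87,"y":-0.082,"z":0.32,"wx":-0.009,"wy":0,"wz":0},{"x":-0.876,"y":-0.082,"z":0.321,"wx":-0.009,"wy":0,"wz":0}]'
python3 - <<'E'
from h import *
log()
R=Rt(25,5.5); ly=Ro.from_euler("z",5.5,degrees=True).apply([0,1,0]); l=np.array([.5795,-.2395,.05])
gp=l-.013*ly
plan([(gp-.003*R[:,2]+[0,0,.005],R),(gp-.003*R[:,2],R)])
p=cams.get_image("scene"); print(spots(["bottle0_mid","bottle0"],0,p)); q=cams.get_image("top")
cv2.imwrite("pics/i.png",np.hstack([cv2.resize(p["image"][120:220,190:310,::-1],None,fx=3.3,fy=3.3),cv2.resize(q["image"][150:250,270:390,::-1],None,fx=3.3,fy=3.3)]))
E
```

```text
clock: 58.9
tool_pos: [0.5773, -0.2574, 0.1398]
ee_rot: [-1.88, -2.059, -0.412]
force: [-1.0, 0.2, -3.2]
finger_gap: 0.0484
grasp_force: 82.6
58.9 [ 0.0166  0.799   0.751   1.6213 -0.8344  1.372   1.1517] [ 0.5773 -0.2574  0.1398]
{'x': -0.126, 'y': 0.017, 'z': 0.303, 'wx': -0.002, 'wy': 0.001, 'wz': -0.005} 
{'x': -0.008, 'y': -0.0, 'z': 0.018, 'wx': 0.0, 'wy': 0.0, 'wz': 0.0} 
{'bottle0_mid': [(0.59, array([ 0.4228, -0.2632,  0.0508])), (0.37, array([ 0.4939, -0.1702,  0.0498])), (0.33, array([ 0.529 , -0.0126,  0.0051]))], 'bottle0': [(0.84, array([ 0.5689, -0.1698,  0.1416])), (0.71, array([ 0.491 , -0.1676,  0.0454])), (0.69, array([ 0.4144, -0.1783,  0.0503])), (0.67, array([0.3767, 0.4541, 0.0059]))]}
```

View pics/i.png

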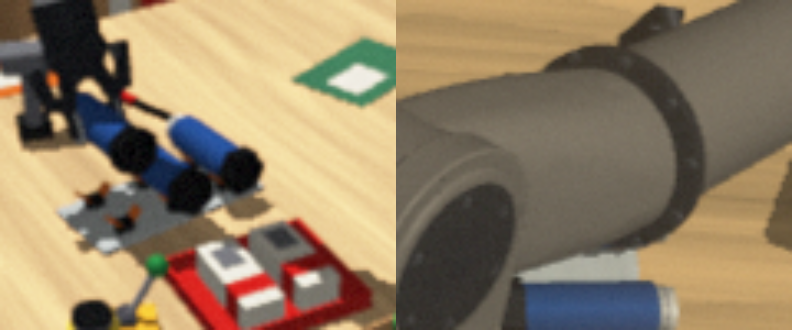

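The third bottle hangs level over the far lane, with the saddles at (95,195) and (122,218) in the left crop. The other two rest in place. Lowering.

```bash
python3 -m creep '[{"x":-0.013,"y":0.003,"z":0.03,"wx":0,"wy":0,"wz":0},{"x":-0.03,"y":0.006,"z":0.075,"wx":0,"wy":0,"wz":0},{"x":-0.048,"y":0.01,"z":0.12,"wx":0,"wy":0,"wz":0},{"x":-0.068,"y":0.014,"z":0.17,"wx":0,"wy":0,"wz":0},{"x":-0.085,"y":0.017,"z":0.21,"wx":0,"wy":0,"wz":0},{"x":-0.1,"y":0.017,"z":0.25,"wx":0,"wy":0,"wz":0},{"x":-0.116,"y":0.017,"z":0.28,"wx":0,"wy":0,"wz":0},{"x":-0.122,"y":0.017,"z":0.294,"wx":0,"wy":0,"wz":0},{"x":-0.126,"y":0.017,"z":0.303,"wx":0,"wy":0,"wz":0},{"x":-0.126,"y":0.017,"z":0.303,"wx":0,"wy":0,"wz":0}]'
python3 -m creep '[{"x":-0.002,"y":0,"z":0.004,"wx":0,"wy":0,"wz":0},{"x":-0.003,"y":0,"z":0.007,"wx":0,"wy":0,"wz":0},{"x":-0.005,"y":0,"z":0.01,"wx":0,"wy":0,"wz":0},{"x":-0.006,"y":0,"z":0.013,"wx":0,"wy":0,"wz":0},{"x":-0.007,"y":0,"z":0.016,"wx":0,"wy":0,"wz":0},{"x":-0.008,"y":0,"z":0.018,"wx":0,"wy":0,"wz":0},{"x":-0.009,"y":0,"z":0.02,"wx":0,"wy":0,"wz":0},{"x":-0.01,"y":0,"z":0.021,"wx":0,"wy":0,"wz":0},{"x":-0.01,"y":0,"z":0.021,"wx":0,"wy":0,"wz":0},{"x":-0.01,"y":0,"z":0.021,"wx":0,"wy":0,"wz":0}]'
```

```text
clock: 60.1
tool_pos: [0.5833, -0.2521, 0.0608]
ee_rot: [-1.878, -2.063, -0.417]
force: [0.0, -0.2, -2.7]
finger_gap: 0.0481
grasp_force: 82.6
clock: 61.1
tool_pos: [0.5833, -0.2519, 0.0558]
ee_rot: [-1.878, -2.063, -0.418]
force: [-2.1, 0.9, 6.2]
finger_gap: 0.0481
grasp_force: 82.8
```

```bash
python3 -m creep '[{"x":0,"y":-0.003,"z":0,"wx":0,"wy":0,"wz":0},{"x":0,"y":-0.006,"z":0,"wx":0,"wy":0,"wz":0},{"x":0,"y":-0.009,"z":0,"wx":0,"wy":0,"wz":0},{"x":-0.002,"y":-0.009,"z":0.003,"wx":0,"wy":0,"wz":0},{"x":-0.003,"y":-0.009,"z":0.006,"wx":0,"wy":0,"wz":0},{"x":-0.004,"y":-0.009,"z":0.008,"wx":0,"wy":0,"wz":0},{"x":-0.004,"y":-0.009,"z":0.008,"wx":0,"wy":0,"wz":0},{"x":-0.004,"y":-0.009,"z":0.008,"wx":0,"wy":0,"wz":0},{"x":-0.004,"y":-0.009,"z":0.008,"wx":0,"wy":0,"wz":0},{"x":-0.004,"y":-0.009,"z":0.008,"wx":0,"wy":0,"wz":0}]'
```

```text
clock: 62.1
tool_pos: [0.5808, -0.2525, 0.0534]
ee_rot: [-1.878, -2.063, -0.417]
force: [-1.8, -0.2, 6.0]
finger_gap: 0.0482
grasp_force: 82.8
```

```bash
python3 -m creep '[{"x":0,"y":0,"z":0,"wx":0,"wy":0,"wz":0},{"x":0,"y":0,"z":0,"wx":0,"wy":0,"wz":0},{"x":0,"y":0,"z":0,"wx":0,"wy":0,"wz":0},{"x":0,"y":0,"z":0,"wx":0,"wy":0,"wz":0},{"x":0,"y":0,"z":-0.05,"wx":0,"wy":0,"wz":0},{"x":0,"y":0,"z":-0.15,"wx":0,"wy":0,"wz":0},{"x":0,"y":0,"z":-0.3,"wx":0,"wy":0,"wz":0},{"x":0,"y":0,"z":-0.45,"wx":0,"wy":0,"wz":0},{"x":0,"y":0,"z":-0.6,"wx":0,"wy":0,"wz":0},{"x":0,"y":0,"z":-0.7,"wx":0,"wy":0,"wz":0}]' 0.4
python3 - <<'E'
from h import *
log()
p=cams.get_image("scene"); print(spots(["bottle0_mid","bottle0","start_tip","start_base"],0,p))
plan([((.59,-.13,.30),Rdown(0)),((.59,.004,.20),Rdown(-20)),((.59,.004,.100),None)])
E
```

```text
clock: 63.1
tool_pos: [0.5878, -0.3283, 0.2152]
ee_rot: [-1.882, -2.065, -0.416]
force: [0.8, -0.5, -1.1]
finger_gap: 0.0596
grasp_force: 0.0
63.1 [ 0.1149  0.792   0.7856  1.4369 -0.784   1.5404  1.1265] [ 0.5878 -0.3283  0.2152]
{'bottle0_mid': [(0.62, array([ 0.4241, -0.2602,  0.0507]))], 'bottle0': [(0.87, array([ 0.4918, -0.1684,  0.0438])), (0.79, array([ 0.5673, -0.1641,  0.0526])), (0.64, array([ 0.4146, -0.177 ,  0.0497]))], 'start_tip': [(0.51, array([ 0.629 , -0.0162,  0.092 ]))], 'start_base': [(0.47, array([ 0.6647, -0.0274,  0.0022])), (0.27, array([ 0.569 , -0.1613,  0.0552]))]}
{'x': 0.855, 'y': 0.082, 'z': 0.007, 'wx': -0.019, 'wy': -0.417, 'wz': 0.088} 
{'x': 0.536, 'y': 0.0, 'z': 0.4, 'wx': 0.0, 'wy': 0.0, 'wz': 0.333} 
{'x': 0.0, 'y': 0.0, 'z': 0.4, 'wx': 0.0, 'wy': 0.0, 'wz': 0.0}
```

Now over to the lever, with the gripper shut; then a top view to check the cradle and refine the lever's position.

```bash
python3 -m creep '[{"x":0.1,"y":0.01,"z":0,"wx":0,"wy":-0.02,"wz":0.01},{"x":0.2,"y":0.02,"z":0,"wx":0,"wy":-0.06,"wz":0.02},{"x":0.32,"y":0.03,"z":0,"wx":0,"wy":-0.12,"wz":0.03},{"x":0.44,"y":0.04,"z":0,"wx":0,"wy":-0.18,"wz":0.04},{"x":0.56,"y":0.05,"z":0,"wx":-0.01,"wy":-0.25,"wz":0.06},{"x":0.68,"y":0.065,"z":0,"wx":-0.01,"wy":-0.32,"wz":0.07},{"x":0.79,"y":0.075,"z":0,"wx":-0.019,"wy":-0.38,"wz":0.08},{"x":0.855,"y":0.082,"z":0,"wx":-0.019,"wy":-0.417,"wz":0.088},{"x":0.855,"y":0.082,"z":0,"wx":-0.019,"wy":-0.417,"wz":0.088},{"x":0.855,"y":0.082,"z":0,"wx":-0.019,"wy":-0.417,"wz":0.088}]' -1 40
python3 -m creep '[{"x":0.08,"y":0,"z":0,"wx":0,"wy":0,"wz":0.03},{"x":0.18,"y":0,"z":0,"wx":0,"wy":0,"wz":0.08},{"x":0.3,"y":0,"z":0.05,"wx":0,"wy":0,"wz":0.14},{"x":0.4,"y":0,"z":0.12,"wx":0,"wy":0,"wz":0.2},{"x":0.5,"y":0,"z":0.2,"wx":0,"wy":0,"wz":0.27},{"x":0.536,"y":0,"z":0.28,"wx":0,"wy":0,"wz":0.333},{"x":0.536,"y":0,"z":0.35,"wx":0,"wy":0,"wz":0.333},{"x":0.536,"y":0,"z":0.4,"wx":0,"wy":0,"wz":0.333},{"x":0.536,"y":0,"z":0.4,"wx":0,"wy":0,"wz":0.333},{"x":0.536,"y":0,"z":0.4,"wx":0,"wy":0,"wz":0.333}]'
python3 - <<'E'
from h import *
log()
p=cams.get_image("scene");q=cams.get_image("top")
for k in(p,q): print(spots(["bottle0_mid","start_tip","start_base","jar0"],0,k))
cv2.imwrite("pics/j.png",np.hstack([cv2.resize(p["image"][140:270,180:330,::-1],None,fx=2.6,fy=2.6),cv2.resize(q["image"][130:260,220:370,::-1],None,fx=2.6,fy=2.6)]))
plan([((.59,.004,.100),Rdown(-20))])
E
```

```text
clock: 64.35
tool_pos: [0.5897, -0.1299, 0.3007]
ee_rot: [-2.218, -2.223, 0.002]
force: [-0.1, 0.5, -0.6]
finger_gap: 0.0
grasp_force: 0.0
clock: 65.35
tool_pos: [0.5903, 0.0011, 0.2021]
ee_rot: [2.574, 1.799, -0.0]
force: [0.4, 0.3, 0.5]
finger_gap: -0.0002
grasp_force: 0.0
65.35 [-0.8709  0.6476  1.1135  1.8631 -0.6664  1.0636  0.161 ] [0.5903 0.0011 0.2021]
{'bottle0_mid': [(0.51, array([ 0.4196, -0.2593,  0.0477])), (0.34, array([ 0.5033, -0.2484,  0.0545]))], 'start_tip': [(0.44, array([ 0.6318, -0.0148,  0.0955]))], 'start_base': [(0.36, array([ 0.5781, -0.2426,  0.0484]))], 'jar0': [(0.75, array([0.4481, 0.1944, 0.0026])), (0.72, array([0.6214, 0.1936, 0.0055]))]}
{'bottle0_mid': [(0.76, array([ 0.417 , -0.2555,  0.0519])), (0.54, array([ 0.4969, -0.2487,  0.0546]))], 'start_tip': [], 'start_base': [(0.63, array([ 0.6674, -0.0226,  0.0021]))], 'jar0': []}
{'x': 0.004, 'y': -0.002, 'z': 0.407, 'wx': 0.001, 'wy': 0.001, 'wz': 0.001}
```

View pics/j.png

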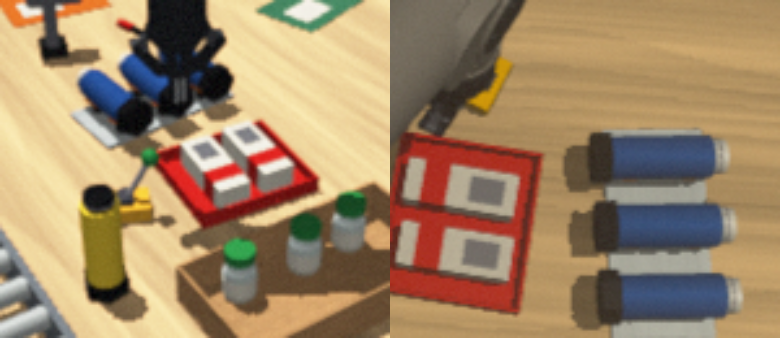

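All three bottles lie parallel in the lanes (650,155), (660,225), (665,295) in the right crop. The boxes are in the tray and the jars stand. Pushing the lever.

```bash
python3 -m creep '[{"x":0.005,"y":-0.002,"z":0.08,"wx":0,"wy":0,"wz":0},{"x":0.006,"y":-0.002,"z":0.18,"wx":0,"wy":0,"wz":0},{"x":0.006,"y":-0.002,"z":0.28,"wx":0,"wy":0,"wz":0},{"x":0.006,"y":-0.002,"z":0.36,"wx":0,"wy":0,"wz":0},{"x":0.006,"y":-0.002,"z":0.405,"wx":0,"wy":0,"wz":0},{"x":0.006,"y":-0.002,"z":0.405,"wx":0,"wy":0,"wz":0},{"x":0.006,"y":-0.002,"z":0.405,"wx":0,"wy":0,"wz":0},{"x":0.006,"y":-0.002,"z":0.405,"wx":0,"wy":0,"wz":0},{"x":0.006,"y":-0.002,"z":0.405,"wx":0,"wy":0,"wz":0},{"x":0.006,"y":-0.002,"z":0.405,"wx":0,"wy":0,"wz":0}]'
python3 -m creep '[{"x":0,"y":0.03,"z":0,"wx":0,"wy":0,"wz":0},{"x":0,"y":0.06,"z":0,"wx":0,"wy":0,"wz":0},{"x":0,"y":0.09,"z":0,"wx":0,"wy":0,"wz":0},{"x":0,"y":0.12,"z":0,"wx":0,"wy":0,"wz":0},{"x":0,"y":0.15,"z":0,"wx":0,"wy":0,"wz":0},{"x":0,"y":0.18,"z":0,"wx":0,"wy":0,"wz":0},{"x":0,"y":0.21,"z":0,"wx":0,"wy":0,"wz":0},{"x":0,"y":0.24,"z":0,"wx":0,"wy":0,"wz":0},{"x":0,"y":0.27,"z":0,"wx":0,"wy":0,"wz":0},{"x":0,"y":0.3,"z":0,"wx":0,"wy":0,"wz":0}]'
python3 - <<'E'
from h import *
log()
for c in("scene","top"): print(spots(["start_tip"],c))
p=cams.get_image("scene"); cv2.imwrite("pics/k.png",cv2.resize(p["image"][160:240,190:310,::-1],None,fx=5,fy=5))
E
```

```text
clock: 66.85
tool_pos: [0.5906, 0.0044, 0.101]
ee_rot: [2.572, 1.802, 0.001]
force: [0.1, -0.1, -0.5]
finger_gap: -0.0002
grasp_force: 0.0
clock: 67.85
tool_pos: [0.6612, -0.0217, 0.1002]
ee_rot: [2.572, 1.802, -0.001]
force: [-0.8, 0.0, 0.2]
finger_gap: 0.0002
grasp_force: 0.4
67.85 [-0.6645  0.8439  0.9394  1.7492 -0.8073  0.9854  0.2478] [ 0.6612 -0.0217  0.1002]
{'start_tip': [(0.6, array([ 0.6835, -0.0412,  0.0999]))]}
{'start_tip': []}
```

View pics/k.png

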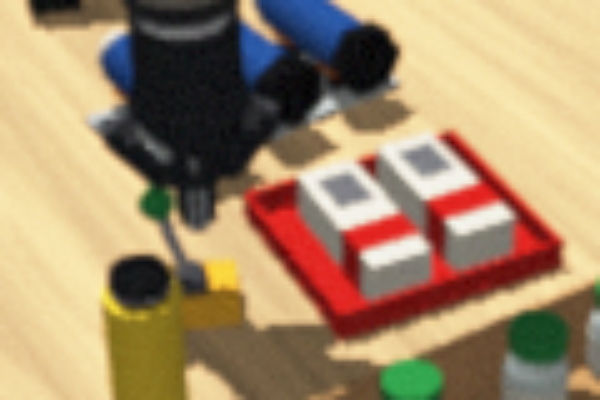

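The lever follows the fingertips, the ball now at (155,203), just past upright. I push on to the stop.

```bash
python3 -m creep '[{"x":0,"y":0.015,"z":0,"wx":0,"wy":0,"wz":0},{"x":0,"y":0.03,"z":0,"wx":0,"wy":0,"wz":0},{"x":0,"y":0.045,"z":0,"wx":0,"wy":0,"wz":0},{"x":0,"y":0.055,"z":0,"wx":0,"wy":0,"wz":0},{"x":0,"y":0.064,"z":0,"wx":0,"wy":0,"wz":0},{"x":0,"y":0.07,"z":0,"wx":0,"wy":0,"wz":0},{"x":0,"y":0.076,"z":0,"wx":0,"wy":0,"wz":0},{"x":0,"y":0.082,"z":0,"wx":0,"wy":0,"wz":0},{"x":0,"y":0.082,"z":0,"wx":0,"wy":0,"wz":0},{"x":0,"y":0.082,"z":0,"wx":0,"wy":0,"wz":0}]'
python3 -c "
from h import *
print(spots(['start_tip'],'scene'))"
```

```text
clock: 69.1
tool_pos: [0.6794, -0.0281, 0.1002]
ee_rot: [-2.573, -1.802, 0.002]
force: [-4.2, 0.7, 1.1]
finger_gap: -0.0002
grasp_force: 2.1
{'start_tip': [(0.47, array([ 0.7019, -0.0466,  0.0935]))]}
```

```bash
python3 -m creep '[{"x":0,"y":0.004,"z":0,"wx":0,"wy":0,"wz":0},{"x":0,"y":0.008,"z":0,"wx":0,"wy":0,"wz":0},{"x":0,"y":0.008,"z":0,"wx":0,"wy":0,"wz":0},{"x":0,"y":0.008,"z":0,"wx":0,"wy":0,"wz":0},{"x":0,"y":0.008,"z":0,"wx":0,"wy":0,"wz":0},{"x":0,"y":0.008,"z":0,"wx":0,"wy":0,"wz":0},{"x":0,"y":0.008,"z":0,"wx":0,"wy":0,"wz":0},{"x":0,"y":0.008,"z":0,"wx":0,"wy":0,"wz":0},{"x":0,"y":0.008,"z":0,"wx":0,"wy":0,"wz":0},{"x":0,"y":0.008,"z":0,"wx":0,"wy":0,"wz":0}]'
```

```text
clock: 70.2
tool_pos: [0.6798, -0.0282, 0.1001]
ee_rot: [-2.57, -1.8, 0.005]
force: [-10.7, 3.6, 5.0]
finger_gap: -0.0003
grasp_force: 5.4
```

```bash
python3 -m creep '[{"x":0,"y":0.004,"z":0,"wx":0,"wy":0,"wz":0},{"x":0,"y":0.004,"z":0,"wx":0,"wy":0,"wz":0},{"x":0,"y":-0.04,"z":0,"wx":0,"wy":0,"wz":0},{"x":0,"y":-0.12,"z":0,"wx":0,"wy":0,"wz":0},{"x":0,"y":-0.2,"z":-0.05,"wx":0,"wy":0,"wz":0},{"x":0,"y":-0.24,"z":-0.2,"wx":0,"wy":0,"wz":0},{"x":0,"y":-0.24,"z":-0.4,"wx":0,"wy":0,"wz":0},{"x":0,"y":-0.24,"z":-0.6,"wx":0,"wy":0,"wz":0},{"x":0,"y":-0.24,"z":-0.8,"wx":0,"wy":0,"wz":0},{"x":0,"y":-0.24,"z":-0.8,"wx":0,"wy":0,"wz":0}]'
python3 - <<'E'
from h import *
p=cams.get_image("scene");q=cams.get_image("top")
for k in(p,q): print(spots(["start_tip","start_base","bottle0_mid","amber","leftover0","jar0","marker","scanner"],0,k))
cv2.imwrite("pics/l.png",np.hstack([cv2.resize(p["image"][120:300,130:400,::-1],None,fx=1.45,fy=1.45),cv2.resize(q["image"][100:280,100:370,::-1],None,fx=1.45,fy=1.45)]))
E
```

```text
clock: 71.2
tool_pos: [0.6292, -0.0102, 0.308]
ee_rot: [2.566, 1.796, 0.016]
force: [0.9, -0.4, 0.0]
finger_gap: -0.0003
grasp_force: 0.0
{'start_tip': [(0.58, array([ 0.4584, -0.0135,  0.0063])), (0.38, array([ 0.7023, -0.0492,  0.0924])), (0.28, array([ 0.5643, -0.511 ,  0.0006]))], 'start_base': [(0.7, array([ 0.666 , -0.0255,  0.0035]))], 'bottle0_mid': [(0.85, array([ 0.4181, -0.2619,  0.0487])), (0.67, array([0.7593, 0.0919, 0.0012]))], 'amber': [(0.97, array([0.7601, 0.0882, 0.0028]))], 'leftover0': [(0.81, array([ 0.5261, -0.0129,  0.0091])), (0.63, array([ 0.4539, -0.0163,  0.0092]))], 'jar0': [(0.87, array([0.6235, 0.1968, 0.0059])), (0.67, array([0.4468, 0.1949, 0.0017])), (0.53, array([0.5248, 0.1966, 0.0061]))], 'marker': [(0.53, array([ 0.3999, -0.4693,  0.0011])), (0.31, array([0.7585, 0.0886, 0.0008]))], 'scanner': []}
{'start_tip': [(0.62, array([ 0.7023, -0.037 ,  0.0921])), (0.39, array([ 0.4549, -0.0082,  0.0073]))], 'start_base': [(0.76, array([ 0.6682, -0.0221,  0.0021]))], 'bottle0_mid': [(0.69, array([ 0.4185, -0.2575,  0.0498])), (0.32, array([ 0.4961, -0.2473,  0.0532]))], 'amber': [], 'leftover0': [(0.9, array([ 0.5306, -0.015 ,  0.001 ])), (0.84, array([ 0.4567, -0.0076,  0.0075]))], 'jar0': [(0.64, array([ 0.4558, -0.0079,  0.0086])), (0.58, array([ 0.3947, -0.4665,  0.004 ])), (0.35, array([ 0.4993, -0.248 ,  0.0519]))], 'marker': [(0.75, array([ 0.3968, -0.4683,  0.0014]))], 'scanner': [(0.8, array([ 0.5608, -0.5125, -0.0035])), (0.35, array([ 0.4971, -0.2503,  0.0557]))]}
```

View pics/l.png

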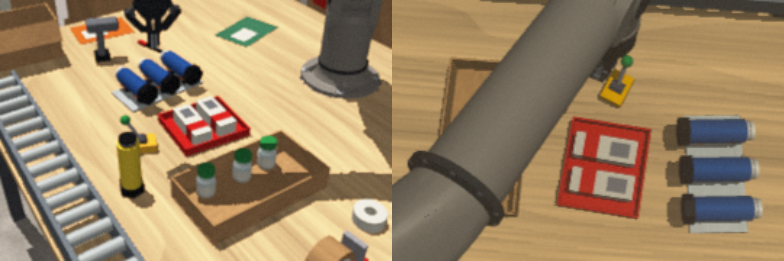

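The final view shows the lever over, its ball at (628,60) in the right crop and about 40 mm past the pivot at a height of 92 mm, which is full travel. Bottles, boxes, jars and the amber bottle are in place.

```bash
python3 -c "
from plant import job
print(job.sign_off())"
```

```text
the job is handed in; nothing more can be done
None
```

The job is handed in at about 71 s on the clock: both leftover boxes are in the returns tray, all three blue bottles lie in the cradle lanes, the start lever is fully over, and the last pictures show nothing else moved.

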